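# Clear the shelf and square the dabba into its corner

## Task

Set the kitchen shelf to rights: tilt the bin at its end out by the handle, put every utensil from the shelf (tong, scoop, spoon, whichever are there) in it and shut it fully again, and stand every little spice tin upright in the low steel tray. Push the rectangular dabba square and flush into the corner between the tiled wall and the side of the bin cabinet, its long side along the wall, and leave the salt pig, tumbler and bowl where they are.

Things in the scene. Friction and masses are not known exactly. Their poses are not given: they have to be found in the camera images.
- corner (a point): fixed corner on the white shelf's top where the tiled wall (35 mm above the shelf) meets the white bin cabinet's side (60 mm above the shelf). x axis: away from the robot, at the wall; y: along the wall, at the cabinet; z up. Shelf top: x -0.24 to 0, y -0.74 to 0 here, 100 mm over the counter; cabinet side: x -0.126 to 0. Shelf, wall, cabinet and bin stand together at a place that varies.
- dabba: rectangular stainless dabba with a clear acrylic lid, a closed box 100 mm along its x, 140 mm along its y, 60 mm high, about 0.6 kg; origin at the centre of its underside. Home: origin at x -0.050, y -0.070 in the frame of corner, axes alike.
- tong: utensil: steel tong, locked shut, lying along its x axis, 132 mm long (x -0.066 to 0.066), 21 to 30 mm wide, 14 mm high; origin under its middle, the point to grip (across y). May be absent.
- scoop: utensil: blue silicone scoop lying along its x axis; handle 16 mm wide and 13 mm high from x -0.068 to 0.008, bowl 42 mm wide and 24 mm high from 0.008 to 0.058; origin on the underside. Grip the handle across y at x -0.005 to -0.02. May be absent.
- spoon: utensil: steel measuring spoon lying along its x axis; handle 13 mm wide and 10 mm high from x -0.078 to 0.010, round bowl 42 mm diameter and 13 mm high centred at x 0.03; origin on the underside. Grip the handle across y at x -0.005 to -0.02. May be absent.
- tin1: closed round stainless spice tin, 42 mm diameter, 30 mm high, standing on the shelf; origin at the centre of its underside. May be absent.
- tin2: closed round stainless spice tin, 42 mm diameter, 30 mm high, standing on the shelf; origin at the centre of its underside. May be absent.
- tin3: closed round stainless spice tin, 42 mm diameter, 30 mm high, standing on the shelf; origin at the centre of its underside. May be absent.
- tray_in (a point): centre of the inner floor of the low steel tray fixed on the shelf's other end; inside 172 mm along its x, 107 mm along its y, walls 18 mm high over this floor and 4 mm thick.
- bin (a joint): angle of the tilt-out bin (rad): 0 shut, 0.78 fully tilted out; its top swings towards the robot about the hinge line along its lower front edge. Stiff hinge: it stays where it is left.
- bin_hinge (a point): middle of the hinge line, fixed; axes as corner, the line runs along y. The cabinet's front lies 10 mm beyond it (+x), its roof from there backwards, 150 mm above the hinge, covers the shut bin's mouth.
- bin_in (a point): centre of the bin's inner floor, turning with the bin; in its frame the inside is 72 mm along x (-0.036 to 0.036), 186 mm along y, front wall 125 mm high, back and side walls 88 mm high. Tilted fully out the whole mouth lies in front of the cabinet, 80 mm wide, front rim about 100 mm and back rim about 140 mm over the counter.
- salt_pig: bystander: white ceramic salt pig, 86 mm diameter, 92 mm high, at the shelf's end beyond the tray; origin at the centre of its underside.
- tumbler: bystander: steel tumbler, 58 mm diameter, 70 mm high, on the bin cabinet's roof; origin at the centre of its underside.
- bowl: bystander: small white bowl, 80 mm diameter, 35 mm high, on the shelf beyond the tray; origin at the centre of its underside.
- bin_handle (a point): middle of the bin's steel bar handle, which turns with the bin: bar 10 mm thick, 110 mm long along y, 41 mm clear of the bin's front face. When shut it stands 148 mm over the counter, 46 mm in front of the hinge line and 138 mm above it; the front's upper edge lies 6 mm lower than the bar's middle. It can be pinched from above and led round its arc.

How it is judged:
By the outcome, as a careful person would: the job done as asked, in the order asked, and still so for the second after the job is handed in, with the robot touching nothing.
Of tong, scoop, spoon only 2 to 3 are there at a start; the rules pass over those that are not, and their reading is None.
Of tin1, tin2, tin3 only 2 to 3 are there at a start; the rules pass over those that are not, and their reading is None.
At some moment in a run one of tong, scoop, spoon, dabba may be knocked a few centimetres aside while the robot is not near it.
It also fails if it takes over 210 s, if anything falls off the work surface, if the arm or the gripper's body presses on something with over 40 N, if the wrist force passes 120 N, or if a joint passes its speed limit or range.

## Robot

A 6-joint arm with a two-finger parallel gripper is mounted at the origin on the work surface. World frame = base frame: x ahead of the robot, y to its left, z up, the work surface at z = 0. Lengths are in m, angles in rad, forces in N, time in s.
With the tool pointing down it reaches from about 0.3 to 0.775 m from the base axis. Payload 14.6 kg.
Tool frame: the origin (TCP) lies midway between the tips of the shut fingers; the grasp point (between the pads) lies 19 mm behind it; z points along the fingers, y is the direction in which the jaws open and shut (so a half turn about z gives the same grasp; the last joint's range is limited). The gripper opens to 94 mm and grips with 3 to 60 N. Pads are 16 mm wide; open, the fingers measure 119 mm over their backs; the gripper's body (75 mm by 177 mm) begins 78 mm behind the grasp point.
Start: joints at [-1.295, 0.3, 1.521, -0, 1.321, -0.067], TCP at [0.185, -0.518, 0.205] pointing down, gripper open.
Joint ranges: [-3.03, 3.03], [-0.79, 2.21], [0.23, 2.52], [-1.04, 4.18], [0, 3.07], [-2.55, 2.55]. Speed limits (rad/s): [2.22, 2.22, 2.57, 3.14, 3.14, 3.14].

## Interface

Orientations are given as [roll, pitch, yaw] about the fixed x, y, z axes, in that order (R = Rz(yaw) Ry(pitch) Rx(roll)).
In Python, from bench import robot gives the robot as it stands.
- The arm moves only by the tool servo_tool, never from a script. Its argument "moves" is a list that holds one entry, the list of rows, each a list of 5 numbers: the shift along the tool's x, y, z in cm, then the turn about the tool's z in degrees, then the closure, from 0 (fully open) to 1 (shut). In form: [[[tx, ty, tz, roll, gripper], ...]]. A call has 1 to 20 rows; each row is the pose to reach, as a shift and turn from the pose commanded when the call began, along the tool's axes at that moment; what a row does not reach only later rows make up. A row lasts 1/8 s, in which the tool goes at most 62.5 mm and 10.7 degrees, less where a joint would pass 70% of its speed; a pose out of reach is approached as far as the arm can. A call with a gripper value outside its range is refused whole. The fingers move at their own pace and stop on an object; the grip force is fixed at half the most. Time passes only in rows, so rows that repeat a pose let the fingers close. It gives the time, the measured TCP pose, the force and the opening at its end, in the units of the state.
- robot.sense(): the state, without advancing time (a new reading comes with each control period).
- robot.read_camera(name): name is "side" or "top"; returns the picture (400x640x3 uint8, blue, green, red); there is no depth.
- robot.calibration(name): a dict with "camera_matrix" (3x3 intrinsics, pixels), "k1" (the pictures are not rectified: a ray, as slopes to the right and down, at radius r is drawn at 1 + k1 r^2 times it, then the intrinsics apply), "xyz" and "rotation" of the camera in the world. Camera axes: x right, y down, z forward; pixel columns grow to the right and rows downward; lengths in m; the calibration is good to about 2 mm. A picture is of the moment at which its call begins. calibration takes no time and is no camera call.
- robot.hand_in(): hands the job in, once; it reports no verdict.
Trained networks look in the newest picture that a camera, given by its name, has taken for a name from the list of things; names that differ only in an ending like _2 or _b are one class to them, and where a whole thing is asked for, a point or a joint stands for the part that bears it (a point fixed in the world has none). Each returns a list of dicts, best first, with "conf" (0 to 1); they miss things now and then, are a little off and sometimes report something else, mostly with a low value. They report only what shows in the picture. A call takes as long as a camera call.
- robot.spot_in(camera, query): "location" ([column, row] in pixels, amid what is visible of it).
- robot.trace(camera, query): "region" (400x640 bool, what is visible of it) and "location" ([column, row] in pixels, amid what is visible of it).
The state is a dict: "t": time; "qpos": joint angles; "joint_velocities": joint speeds; "joint_efforts": joint torques, N m; "tcp_pos": TCP position; "orientation": TCP orientation; "wrist_force": force on the tool from outside, world axes, zero at the start; "moment": the same for the moment, N m; "width": opening from 0.0 (shut) to 1.0 (fully open).
Only numpy, scipy, OpenCV 4.12 (cv2) and the standard library are available. Lean on these libraries where they do the work, as an engineer would, in place of code of your own. Each camera call takes 0.05 s, during which the arm holds its last target.

## Working session

There is one attempt and no reset: what is moved stays moved. The work goes in short steps, Python scripts to look and compute and a tool call to move; the robot and the scene stay as the last step left them, time stands still between calls to the robot, and variables do not carry over. Pictures are saved under pics/ and viewed, and the job is handed in when it is done.

Besides the shell and the picture viewer there is one more tool, called after "Call:" as a command line: name --argument value ..., lists and objects as JSON in quotes. servo_tool: Moves the arm, as the interface text tells. Its arguments: {"type":"object","properties":{"moves":{"type":"array","items":{"type":"array","items":{"type":"array","items":{"type":"number"}}}}},"required":["moves"]}

```bash
ls; mkdir -p pics; python3 - <<'E'
from bench import robot
import cv2
s=robot.sense();print(s)
for c in("side","top"):
    print(c,robot.calibration(c))
    cv2.imwrite(f"pics/{c}0.png",robot.read_camera(c))
E
```

```text
pics
{'t': 0.0, 'qpos': array([-1.29460961e+00,  3.00499310e-01,  1.52157033e+00,  5.85869599e-06,
        1.32070097e+00, -6.66188729e-02]), 'joint_velocities': array([-0.00058799,  0.0004368 ,  0.00098957, -0.00068135, -0.00090179,
       -0.0008948 ]), 'joint_efforts': array([ 1.08571785e-03, -5.31812489e+01, -3.52735698e+01,  7.09031126e-02,
        2.44477938e-02, -1.05477916e-04]), 'tcp_pos': array([ 0.18478997, -0.51775239,  0.2048754 ]), 'orientation': array([-3.14041768e+00, -8.40787055e-05,  3.42804087e-01]), 'wrist_force': array([0.51339028, 0.13748848, 0.40506074]), 'moment': array([ 0.00150448, -0.0216311 , -0.01775075]), 'width': 0.9993718444810497}
side {'camera_matrix': array([[502.37741655,   0.        , 312.36906215],
       [  0.        , 502.37741655, 205.44055122],
       [  0.        ,   0.        ,   1.        ]]), 'k1': -0.032996420058275404, 'xyz': array([0.51774316, 0.78315888, 1.02023198]), 'rotation': array([-2.39416739,  0.01033723, -3.10485414])}
top {'camera_matrix': array([[435.38902934,   0.        , 328.90337455],
       [  0.        , 435.38902934, 201.42019234],
       [  0.        ,   0.        ,   1.        ]]), 'k1': 0.026165479454946763, 'xyz': array([ 0.34537742, -0.0572845 ,  1.51563982]), 'rotation': array([-2.99495438, -0.00403646, -1.55190522])}
```

View pics/side0.png

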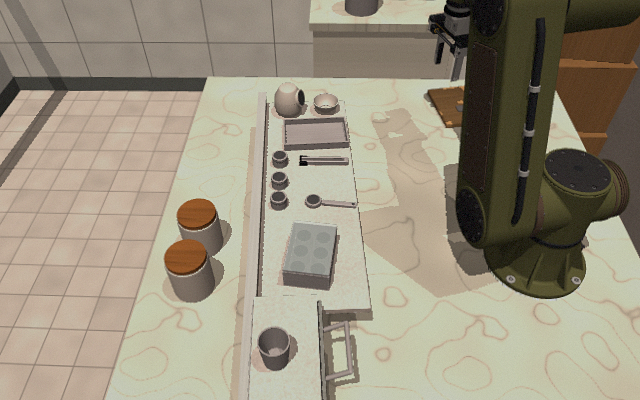

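View pics/top0.png

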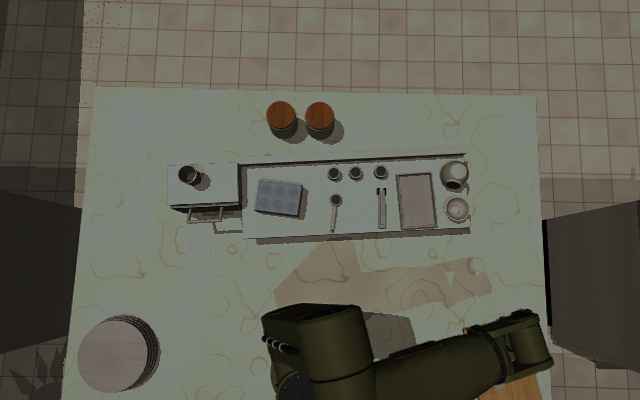

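```bash
cat > h.py <<'E'
import numpy as np, cv2
from bench import robot
from scipy.spatial.transform import Rotation as Ro
def cam(n):
    c=robot.calibration(n);return np.array(c['camera_matrix']),c['k1'],np.array(c['xyz']),Ro.from_euler('xyz',c['rotation']).as_matrix()
C={n:cam(n) for n in('side','top')}
def ray(n,px):
    K,k,o,R=C[n];d=np.array([(px[0]-K[0,2])/K[0,0],(px[1]-K[1,2])/K[1,1]])
    u=d.copy()
    for _ in range(20):u=d/(1+k*(u@u))
    return o,R@np.array([u[0],u[1],1])
def at(n,px,z):
    o,d=ray(n,px);return o+d*(z-o[2])/d[2]
def pr(n,p):
    K,k,o,R=C[n];q=R.T@(np.array(p)-o);u=q[:2]/q[2];u=u*(1+k*(u@u));return K[:2,:2]@u+K[:2,2]
def tri(a,b): # side px, top px
    A=[];r=[]
    M=np.zeros((3,3));v=np.zeros(3)
    for n,p in(('side',a),('top',b)):
        o,d=ray(n,p);d=d/np.linalg.norm(d);P=np.eye(3)-np.outer(d,d);M+=P;v+=P@o
    return np.linalg.solve(M,v)
def crop(im,x0,y0,x1,y1,f,name):
    cv2.imwrite(name,cv2.resize(im[y0:y1,x0:x1],None,fx=f,fy=f,interpolation=cv2.INTER_CUBIC))
E
python3 - <<'E'
from h import *
np.set_printoptions(precision=4,suppress=True)
im={n:robot.read_camera(n) for n in C}
for q in ['dabba','tong','scoop','spoon','tin1','salt_pig','tumbler','bowl','tray_in','bin_handle','bin_hinge']:
    for n in C:
        for r in robot.trace(n,q)[:4]:
            m=r['region'];l=r['location']
            print(q,n,round(r['conf'],2),np.round(l,1),m.sum(),at(n,l,.12))
crop(im['top'],160,140,480,250,2.5,'pics/t1.png')
crop(im['side'],230,80,390,400,1.85,'pics/s1.png')
print(robot.sense()['t'])
E
```

```text
dabba side 0.73 [310.5 258. ] 3128 [0.556  0.1094 0.12  ]
dabba top 0.83 [277.3 198.2] 1440 [0.5589 0.1084 0.12  ]
tong side 0.58 [323.6 161.2] 413 [ 0.5337 -0.2115  0.12  ]
tong top 0.53 [379.2 202. ] 141 [ 0.5529 -0.222   0.12  ]
tong top 0.34 [318.3 186. ] 16325 [ 0.6017 -0.0235  0.12  ]
spoon side 0.85 [318.1 202.8] 356 [ 0.5439 -0.0595  0.12  ]
spoon side 0.42 [325.  103.7] 402 [ 0.535  -0.4688  0.12  ]
spoon top 0.63 [337.8 199.5] 206 [ 0.5584 -0.0877  0.12  ]
tin1 side 0.71 [278.8 177.5] 242 [ 0.6479 -0.1462  0.12  ]
tin1 side 0.7 [283.2 160. ] 285 [ 0.6416 -0.2135  0.12  ]
tin1 side 0.57 [276.2 200. ] 259 [ 0.6477 -0.0662  0.12  ]
tin1 side 0.36 [321.4 201.7] 367 [ 0.5359 -0.0635  0.12  ]
tin1 top 0.66 [352.6 171.5] 157 [ 0.6521 -0.1347  0.12  ]
tin1 top 0.46 [380.  172.8] 141 [ 0.6495 -0.2244  0.12  ]
tin1 top 0.44 [332.3 173.5] 111 [ 0.6441 -0.0684  0.12  ]
salt_pig side 0.77 [289.5  98.5] 863 [ 0.6438 -0.4932  0.12  ]
salt_pig top 0.77 [457.1 174.6] 653 [ 0.6483 -0.476   0.12  ]
tumbler side 0.62 [273.9 347.3] 1145 [0.6186 0.3272 0.12  ]
tumbler top 0.77 [191.4 173.6] 308 
[... 241 characters left out ...]
-0.0115  0.12  ]
bowl top 0.27 [191.  173.7] 372 [0.6341 0.3919 0.12  ]
tray_in side 0.97 [313.5 133.1] 2042 [ 0.5647 -0.3285  0.12  ]
tray_in side 0.73 [281.8 160.7] 249 [ 0.6452 -0.2107  0.12  ]
tray_in side 0.44 [322.1 160.5] 399 [ 0.5378 -0.2142  0.12  ]
tray_in top 0.75 [415.7 199.4] 2125 [ 0.5637 -0.3402  0.12  ]
bin_handle side 0.95 [321.4 348.3] 1033 [0.5263 0.3263 0.12  ]
bin_handle top 0.98 [211.3 205.1] 693 [0.5322 0.3201 0.12  ]
bin_hinge side 0.92 [283.1 267.3] 22835 [0.6151 0.1365 0.12  ]
bin_hinge side 0.61 [322.2 352.7] 958 [0.5246 0.3355 0.12  ]
bin_hinge side 0.16 [280.9 159.9] 253 [ 0.6478 -0.2138  0.12  ]
bin_hinge top 0.8 [318.1 191.9] 16982 [ 0.5822 -0.0233  0.12  ]
1.3
```

View pics/t1.png

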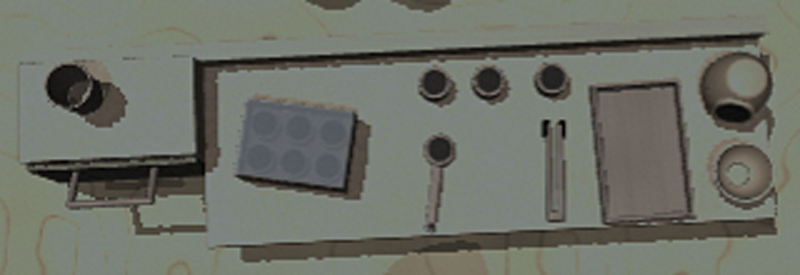

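View pics/s1.png

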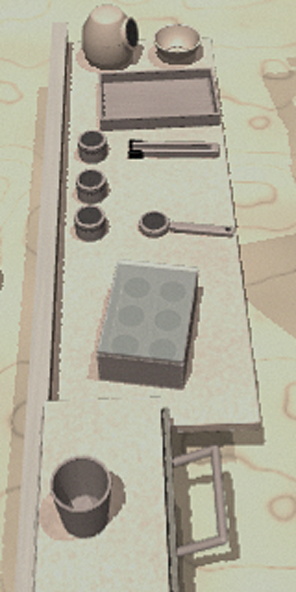

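```bash
cat > fit.py <<'E'
from h import *
from scipy.optimize import least_squares
np.set_printoptions(precision=4,suppress=True)
T=lambda x,y:(160+x/2.5,140+y/2.5)
S=lambda x,y:(230+x/1.85,80+y/1.85)
obs=[('top',T(208,246),(-.24,0,.1)),('top',T(776,218),(-.24,-.74,.1)),('side',S(262,423),(-.24,0,.1)),('side',S(211,39),(-.24,-.74,.1)),
('top',T(195,155),(-.126,0,.16)),('top',T(195,57),(0,0,.16)),('side',S(164,404),(-.126,0,.16))]
def w(p,q):c,s=np.cos(p[2]),np.sin(p[2]);return np.array([p[0]+c*q[0]-s*q[1],p[1]+s*q[0]+c*q[1],q[2]])
f=lambda p:np.concatenate([pr(n,w(p,q))-np.array(o) for n,o,q in obs])
r=least_squares(f,[.69,.22,0],loss='soft_l1')
print(r.x,r.fun.reshape(-1,2))
E
python3 fit.py
```

```text
[0.663  0.2374 0.0725] [[-1.2391  1.3345]
 [-0.8822  0.437 ]
 [-0.1721 -1.1762]
 [-0.1951 -1.2062]
 [-0.6138  0.2724]
 [-1.5444  0.3388]
 [-1.4711 -4.5882]]
```

```bash
cat > ov.py <<'E'
from fit import *
import sys
P=[float(a) for a in sys.argv[1:4]];tag=sys.argv[4]
im={n:robot.read_camera(n) for n in C}
L=[[(-.24,0,.1),(-.24,-.74,.1)],[(-.24,0,.1),(-.126,0,.1)],[(-.24,-.74,.1),(0,-.74,.1)],[(0,0,.1),(0,-.74,.1)],[(0,0,.135),(0,-.74,.135)],[(-.126,0,.16),(0,0,.16)],[(-.126,0,.16),(-.126,0.23,.16)],[(-.126,0,.1),(0,0,.1)]]
for n,(x0,y0,x1,y1,f) in {'top':(160,140,480,250,2.5),'side':(230,80,390,400,1.85)}.items():
    b=cv2.resize(im[n][y0:y1,x0:x1],None,fx=f,fy=f,interpolation=cv2.INTER_CUBIC)
    b=np.clip(b*(1.6 if n=='top' else 1),0,255).astype(np.uint8)
    for a,c in L:
        A,B=[tuple(np.int32((pr(n,w(P,q))-[x0,y0]+.5)*f)) for q in(a,c)]
        cv2.line(b,tuple(map(int,A)),tuple(map(int,B)),(0,0,255),1)
    cv2.imwrite(f'pics/{n}_{tag}.png',b)
E
python3 ov.py .663 .2374 .0725 ov1
```

```text
[0.663  0.2374 0.0725] [[-1.2391  1.3345]
 [-0.8822  0.437 ]
 [-0.1721 -1.1762]
 [-0.1951 -1.2062]
 [-0.6138  0.2724]
 [-1.5444  0.3388]
 [-1.4711 -4.5882]]
```

View pics/top_ov1.png

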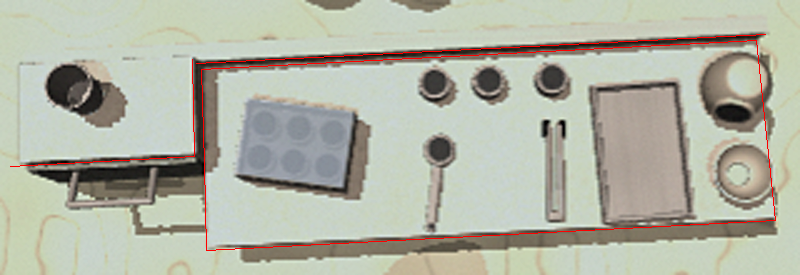

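View pics/side_ov1.png

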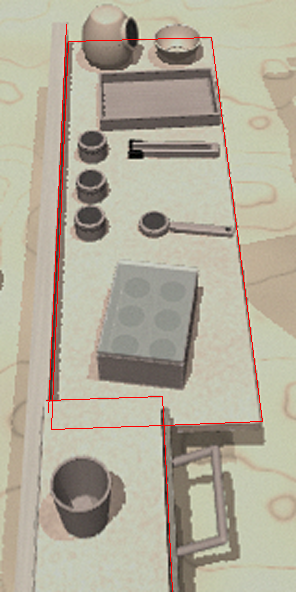

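```bash
cat > a.py <<'E'
from fit import *
P=[.663,.2374,.0725]
def inv(p):
    c,s=np.cos(P[2]),np.sin(P[2]);d=np.array(p[:2])-P[:2];return np.array([c*d[0]+s*d[1],-s*d[0]+c*d[1]])
E
python3 - <<'E'
from a import *
print('handle ends',[inv(at('top',T(*q),.148)) for q in((70,205),(154,202))])
print('handle ends side',[inv(at('side',S(*q),.148)) for q in((215,450),(223,543))])
print('cab left front top',inv(at('top',T(22,165),.16)))
print('tumbler top',inv(at('top',T(70,86),.23)),inv(at('side',S(82,485),.23)))
def mask(n,q,i=0):
    return robot.trace(n,q)[i]
for q,z in(('tong',.11),('spoon',.106)):
    for n in C:
        r=mask(n,q);ys,xs=np.nonzero(r['region'])
        pts=np.array([at(n,(x,y),z)[:2] for x,y in zip(xs,ys)]);m=pts.mean(0)
        u,s,v=np.linalg.svd(pts-m,full_matrices=False);d=v[0]*np.sign(v[0][0]);pj=(pts-m)@d;lo,hi=np.percentile(pj,[.5,99.5])
        print(q,n,m,'dir',np.degrees(np.arctan2(d[1],d[0])),'ends',m+lo*d,m+hi*d,'len',hi-lo)
for n,q in(('top',['T']),):
    pass
for n in C:
    for r in robot.trace(n,'tin1'):
        if r['conf']<.3: continue
        ys,xs=np.nonzero(r['region']);print('tin',n,r['conf'],at(n,r['location'],.122))
r=robot.trace('top','tray_in')[0]
print(r['conf'])
for n,Q in(('top',[T(592,86),T(679,81),T(692,218),T(604,223)]),('side',[S(100,73),S(216,69),S(220,120),S(102,126)])):
    print('tray',n,[at(n,q,.12) for q in Q], np.mean([at(n,q,.12) for q in Q],0))
for n,Q in(('top',[T(251,98),T(357,110),T(346,189),T(237,176)]),('side',[S(119,263),S(200,267),S(186,360),S(98,353)])):
    print('dabba',n,[at(n,q,.16) for q in Q],np.mean([at(n,q,.16) for q in Q],0))
E
```

```text
[0.663  0.2374 0.0725] [[-1.2391  1.3345]
 [-0.8822  0.437 ]
 [-0.1721 -1.1762]
 [-0.1951 -1.2062]
 [-0.6138  0.2724]
 [-1.5444  0.3388]
 [-1.4711 -4.5882]]
handle ends [array([-0.1785,  0.1581]), array([-0.1804,  0.0532])]
handle ends side [array([-0.1799,  0.062 ]), array([-0.1795,  0.1645])]
cab left front top [-0.1264  0.2136]
tumbler top [-0.0446  0.1315] [-0.0466  0.1397]
tong side [ 0.5339 -0.2258] dir 1.9439227888536994 ends [ 0.4684 -0.2281] [ 0.5976 -0.2237] len 0.1292104399773626
tong top [ 0.5459 -0.2299] dir 0.5198746615136425 ends [ 0.4727 -0.2306] [ 0.5955 -0.2295] len 0.12280346556846491
spoon side [ 0.5284 -0.0763] dir -6.501768957556555 ends [ 0.4549 -0.068 ] [ 0.5752 -0.0817] len 0.12108892678809313Traceback (most recent call last):
  File "<stdin>", line 10, in <module>
  File "<stdin>", line 7, in mask
IndexError: list index out of range
```

```bash
sed -i 's/^print.*//' fit.py; python3 - <<'E'
from a import *
print('handle',w(P,(-.181,.108,.148)), 'tool target TCP = bar z -0.012')
hx,hz=-.136,.010
for a in np.linspace(0,.78,9):
    c,s=np.cos(a),np.sin(a);x,z=-.0455,.138
    print(round(a,3),'d along -x cm',round((x-(x*c-z*s))*100,2),'down cm',round((z-(x*s+z*c))*100,2))
E
```

```text
handle [0.4747 0.332  0.148 ] tool target TCP = bar z -0.012
0.0 d along -x cm 0.0 down cm 0.0
0.098 d along -x cm 1.32 down cm 0.51
0.195 d along -x cm 2.59 down cm 1.14
0.292 d along -x cm 3.79 down cm 1.9
0.39 d along -x cm 4.9 down cm 2.77
0.488 d along -x cm 5.93 down cm 3.74
0.585 d along -x cm 6.86 down cm 4.81
0.682 d along -x cm 7.68 down cm 5.96
0.78 d along -x cm 8.39 down cm 7.19
```

```bash
cat > mv.py <<'E'
from a import *
def go(*targets):
    s=robot.sense();p=s['tcp_pos'];y=s['orientation'][2]
    print('t',round(s['t'],2),'tcp',p,'yaw',round(y,4),'rp',s['orientation'][:2],'w',round(s['width'],3),'F',s['wrist_force'])
    for t in targets:
        d=np.array(t[:3])-p
        tx=d[0]*np.cos(y)+d[1]*np.sin(y);ty=d[0]*np.sin(y)-d[1]*np.cos(y)
        print(np.round([tx*100,ty*100,-d[2]*100,-np.degrees(t[3]-y)],2),'rows>=',np.linalg.norm(d)/.0625,abs(np.degrees(t[3]-y))/10.7)
E
python3 - <<'E'
from mv import *
h=w(P,(-.181,.108,.148))
go((.185,-.518,.29,.343),(h[0],h[1],.29,1.643),(h[0],h[1],.2,1.643),(h[0],h[1],.133,1.643))
E
```

```text
t 1.6 tcp [ 0.1849 -0.518   0.2054] yaw 0.3428 rp [-3.1415  0.    ] w 0.998 F [ 0.3137 -0.4438 -0.4133]
[ 0.01  0.01 -8.46 -0.01] rows>= 1.353305771175284 0.0010171534046376357
[ 55.86 -70.31  -8.46 -74.5 ] rows>= 14.432027802654485 6.962186626956696
[ 55.86 -70.31   0.54 -74.5 ] rows>= 14.368699025195907 6.962186626956696
[ 55.86 -70.31   7.24 -74.5 ] rows>= 14.41508142265703 6.962186626956696
```

Call:
servo_tool --moves '[[[0,0,-8.5,0,0.3],[0,0,-8.5,0,0.57],[14,-17.5,-8.5,-18,0.57],[28,-35,-8.5,-37,0.57],[42,-52.5,-8.5,-56,0.57],[55.9,-70.3,-8.5,-74.5,0.57],[55.9,-70.3,-8.5,-74.5,0.57],[55.9,-70.3,-8.5,-74.5,0.57],[55.9,-70.3,-8.5,-74.5,0.57],[55.9,-70.3,-8.5,-74.5,0.57],[55.9,-70.3,-8.5,-74.5,0.57],[55.9,-70.3,-8.5,-74.5,0.57],[55.9,-70.3,-8.5,-74.5,0.57],[55.9,-70.3,-8.5,-74.5,0.57],[55.9,-70.3,-8.5,-74.5,0.57],[55.9,-70.3,-4,-74.5,0.57],[55.9,-70.3,0,-74.5,0.57],[55.9,-70.3,0,-74.5,0.57]]]'

```text
t: 3.85
tcp_pos: [0.4736, 0.3325, 0.201]
orientation: [-3.135, 0.003, 1.645]
wrist_force: [0.7, 0.3, 0.6]
width: 0.432
```

```bash
python3 - <<'E'
from mv import *
h=w(P,(-.181,.108,.148))
go((h[0],h[1],.2,1.643),(h[0],h[1],.133,1.643))
for n in C: im=robot.read_camera(n);cv2.imwrite(f'pics/{n}_b.png',im)
for n in C:
  for r in robot.spot_in(n,'bin_handle')[:2]: print(n,r)
  print(pr(n,w(P,(-.181,.108,.148))))
E
```

```text
t 3.85 tcp [0.4736 0.3325 0.201 ] yaw 1.6449 rp [-3.1347  0.0035] w 0.432 F [0.6519 0.2828 0.6143]
[-0.06  0.1   0.1   0.11] rows>= 0.02402698274986637 0.010113120032172625
[-0.06  0.1   6.8   0.11] rows>= 1.0877210581578753 0.010113120032172625
side {'location': [322.8, 356.9], 'conf': 0.83}
side {'location': [279.6, 161.5], 'conf': 0.47}
[348.7767 344.8962]
top {'location': [216.6, 207.9], 'conf': 0.82}
top {'location': [457.7, 207.3], 'conf': 0.28}
[204.0813 221.9307]
```

View pics/side_b.png

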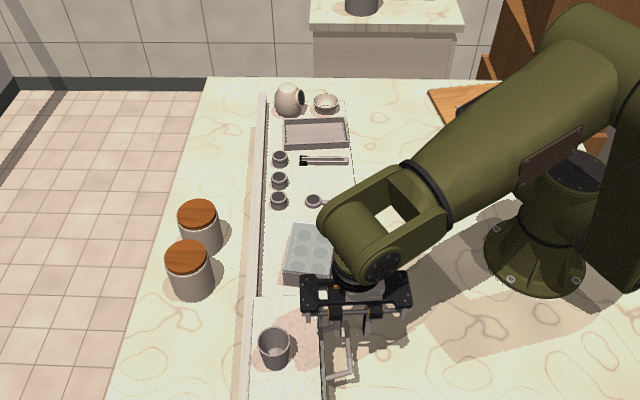

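Call:
servo_tool --moves '[[[0,0,3,0,0.57],[0,0,6.7,0,0.57],[0,0,6.7,0,0.57],[0,0,6.7,0,0.7],[0,0,6.7,0,0.8],[0,0,6.7,0,0.9],[0,0,6.7,0,1],[0,0,6.7,0,1],[0,0,6.7,0,1],[0,0,6.7,0,1]]]'

```text
t: 5.3
tcp_pos: [0.4754, 0.3321, 0.1391]
orientation: [3.141, -0.0, 1.643]
wrist_force: [1.4, -1.4, 6.2]
width: 0.098
```

Call:
servo_tool --moves '[[[0,-0.67,0.24,0,1],[0,-1.32,0.51,0,1],[0,-1.96,0.81,0,1],[0,-2.59,1.14,0,1],[0,-3.2,1.5,0,1],[0,-3.79,1.9,0,1]]]'

```text
t: 6.05
tcp_pos: [0.4368, 0.3294, 0.1192]
orientation: [3.142, -0.0, 1.643]
wrist_force: [3.2, 3.7, 4.0]
width: 0.094
```

Call:
servo_tool --moves '[[[0,-0.56,0.42,0,1],[0,-1.11,0.87,0,1],[0,-1.64,1.35,0,1],[0,-2.14,1.84,0,1],[0,-2.62,2.37,0,1],[0,-3.07,2.91,0,1]]]'

```text
t: 6.8
tcp_pos: [0.4065, 0.3272, 0.09]
orientation: [3.141, -0.0, 1.643]
wrist_force: [7.1, 3.6, -0.3]
width: 0.092
```

Call:
servo_tool --moves '[[[0,-0.42,0.56,0,1],[0,-0.82,1.15,0,1],[0,-1.2,1.75,0,1],[0,-1.53,2.38,0,1],[0,-1.65,2.6,0,1],[0,-1.65,2.6,0,1]]]'

```text
t: 7.55
tcp_pos: [0.3937, 0.3272, 0.0684]
orientation: [3.132, -0.004, 1.643]
wrist_force: [11.3, -3.6, 36.7]
width: 0.092
```

Call:
servo_tool --moves '[[[0,0.2,-0.3,0,1],[0,0.2,-0.3,0,0.75],[0,0.2,-0.3,0,0.75],[0,0.2,-0.3,0,0.75],[0,0.1,-2,0,0.75],[0,0,-5,0,0.75],[0,0,-10,0,0.7],[0,0,-16,0,0.5],[0,0,-22,0,0.5],[0,0,-22,0,0.5]]]'

```text
t: 8.8
tcp_pos: [0.3908, 0.3264, 0.2898]
orientation: [3.134, -0.004, 1.643]
wrist_force: [0.5, -0.4, -1.6]
width: 0.497
```

```bash
python3 - <<'E'
from mv import *
go()
im={n:robot.read_camera(n) for n in C}
for n in C: cv2.imwrite(f'pics/{n}_c.png',im[n])
for q,z in(('tong',.110),('spoon',.106)):
    for n in C:
      for r in robot.trace(n,q)[:2]:
        if r['conf']<.4: continue
        ys,xs=np.nonzero(r['region'])
        pts=np.array([at(n,(x,y),z)[:2] for x,y in zip(xs,ys)]);m=pts.mean(0)
        u,s,v=np.linalg.svd(pts-m,full_matrices=False);d=v[0]*np.sign(v[0][0]);pj=(pts-m)@d;lo,hi=np.percentile(pj,[.5,99.5])
        print(q,n,round(r['conf'],2),m,'dir',np.degrees(np.arctan2(d[1],d[0])),'ends',m+lo*d,m+hi*d,'len',hi-lo)
crop(im['top'],300,155,480,245,4.4,'pics/t2.png')
crop(im['side'],240,80,380,230,4,'pics/s2.png')
E
```

```text
t 8.8 tcp [0.3908 0.3264 0.2898] yaw 1.6431 rp [ 3.1344 -0.0044] w 0.497 F [ 0.4595 -0.4092 -1.5832]
tong side 0.7 [ 0.5355 -0.2253] dir 1.5352466509481226 ends [ 0.4685 -0.2271] [ 0.5976 -0.2236] len 0.12911077587787012
tong top 0.71 [ 0.54   -0.2293] dir -0.5625527676174423 ends [ 0.4694 -0.2286] [ 0.6011 -0.2299] len 0.13166280137979947
spoon side 0.71 [ 0.5265 -0.0746] dir -5.968935918959521 ends [ 0.4522 -0.0668] [ 0.5771 -0.0798] len 0.12562221809176236
spoon top 0.5 [ 0.5284 -0.0748] dir -5.377052001924706 ends [ 0.455  -0.0679] [ 0.5795 -0.0797] len 0.12505030223844923
```

View pics/side_c.png

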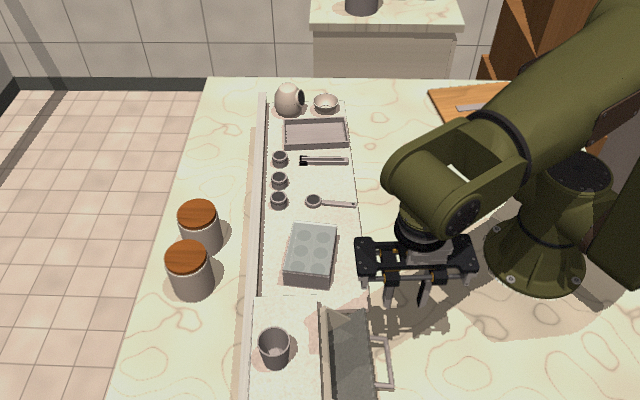

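View pics/t2.png

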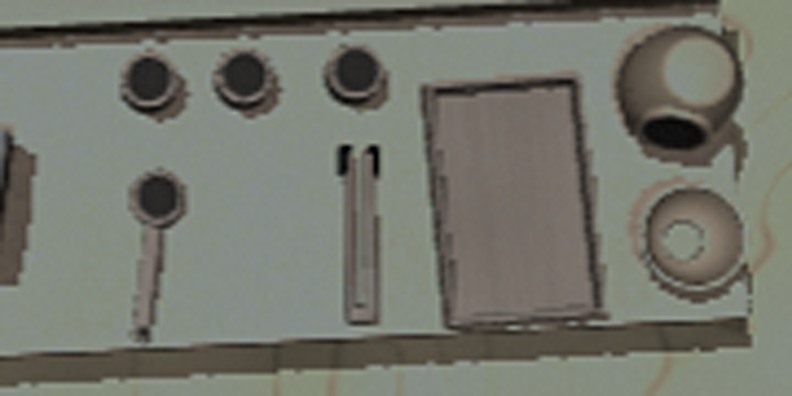

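View pics/s2.png

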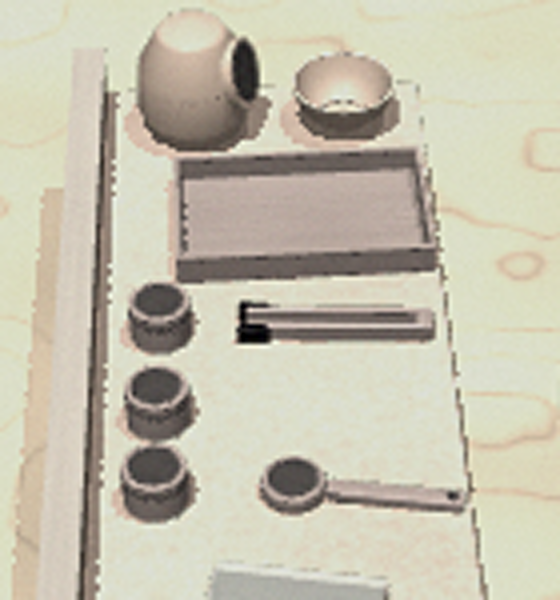

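```bash
python3 - <<'E'
from mv import *
go((.5187,-.0735,.2,-.1),(.5187,-.0735,.103,-.1))
E
```

```text
t 9.1 tcp [0.3898 0.3256 0.2832] yaw 1.643 rp [-3.1396  0.0012] w 0.501 F [-0.3503  0.4717  0.035 ]
[-40.74   9.97   8.32  99.87] rows>= 6.841248515131794 9.33352281414565
[-40.74   9.97  18.02  99.87] rows>= 7.303665816643803 9.33352281414565
```

Call:
servo_tool --moves '[[[-4,1,0,10,0.5],[-8,2,0,20,0.5],[-12,3,0,30,0.5],[-16,4,0,40,0.5],[-20,5,0,50,0.5],[-24,6,0,60,0.5],[-28,7,0,70,0.5],[-32,8,0,80,0.5],[-36,9,2,90,0.5],[-40.7,10,4,99.9,0.5],[-40.7,10,8.3,99.9,0.5],[-40.7,10,13,99.9,0.5],[-40.7,10,13,99.9,0.5],[-40.7,10,13,99.9,0.5]]]'

```text
t: 10.85
tcp_pos: [0.5199, -0.0729, 0.1559]
orientation: [3.141, -0.001, -0.1]
wrist_force: [0.3, 0.5, 0.4]
width: 0.502
```

```bash
python3 - <<'E'
from mv import *
go((.5187,-.0735,.103,-.1))
im={n:robot.read_camera(n) for n in C}
crop(im['side'],240,80,400,230,4,'pics/s3.png')
E
```

```text
t 10.85 tcp [ 0.5199 -0.0729  0.1559] yaw -0.1003 rp [ 3.1414 -0.0015] w 0.502 F [0.3291 0.4855 0.3584]
[-0.12  0.07  5.29 -0.02] rows>= 0.8474856911042076 0.0016487429481978819
```

View pics/s3.png

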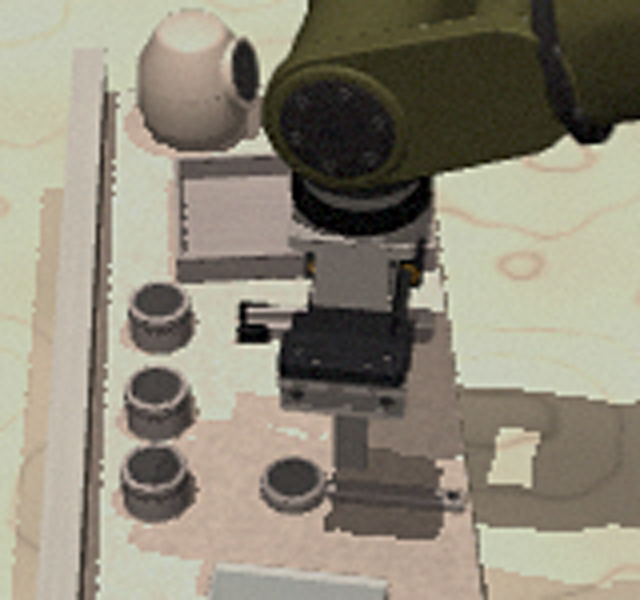

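Call:
servo_tool --moves '[[[-0.1,0.1,3,0,0.5],[-0.1,0.1,5.2,0,0.5],[-0.1,0.1,5.2,0,0.5],[-0.1,0.1,5.2,0,1],[-0.1,0.1,5.2,0,1],[-0.1,0.1,5.2,0,1],[-0.1,0.1,5.2,0,1],[-0.1,0.1,5.2,0,1]]]'

```text
t: 11.95
tcp_pos: [0.5183, -0.0738, 0.1027]
orientation: [3.141, -0.0, -0.101]
wrist_force: [-1.3, -0.4, 5.1]
width: 0.131
```

```bash
python3 - <<'E'
from mv import *
b=w(P,(-.183,.107,0));print(b)
go((.518,-.074,.27,-.1),(b[0],b[1],.27,1.643),(b[0],b[1],.1,1.643))
E
```

```text
[0.4727 0.3309 0.    ]
t 11.95 tcp [ 0.5183 -0.0738  0.1027] yaw -0.1006 rp [ 3.1415 -0.0005] w 0.131 F [-1.284  -0.3859  5.0755]
[ -0.03   0.02 -16.73  -0.03] rows>= 2.6765576210799025 0.0032087160035014573
[ -8.6  -39.81 -16.73 -99.9 ] rows>= 7.04456802770654 9.336530556312146
[ -8.6  -39.81   0.27 -99.9 ] rows>= 6.516433153171378 9.336530556312146
```

Call:
servo_tool --moves '[[[0,0,-4,0,1],[0,0,-9,0,1],[0,0,-13,0,1],[-0.5,-2,-16.7,-9,1],[-1.5,-7,-16.7,-19,1],[-2.5,-12,-16.7,-29,1],[-3.5,-16,-16.7,-39,1],[-4.5,-21,-16.7,-49,1],[-5.5,-26,-16.7,-59,1],[-6.5,-30,-16.7,-69,1],[-7.5,-35,-16.7,-79,1],[-8.6,-39.8,-16.7,-89,1],[-8.6,-39.8,-16.7,-99.9,1],[-8.6,-39.8,-16.7,-99.9,1],[-8.6,-39.8,-12,-99.9,1],[-8.6,-39.8,-8,-99.9,1],[-8.6,-39.8,-8,-99.9,1]]]'

```text
t: 14.08
tcp_pos: [0.4718, 0.3297, 0.1801]
orientation: [-3.137, 0.002, 1.638]
wrist_force: [-0.3, -0.4, -0.7]
width: 0.135
```

```bash
python3 - <<'E'
from mv import *
b=w(P,(-.183,.107,0))
go((b[0],b[1],.1,1.643))
im={n:robot.read_camera(n) for n in C}
cv2.imwrite('pics/side_d.png',im['side'])
E
```

```text
t 14.07 tcp [0.4718 0.3297 0.1801] yaw 1.6384 rp [-3.1371  0.0023] w 0.135 F [-0.345  -0.3816 -0.6581]
[ 0.11  0.1   8.01 -0.26] rows>= 1.2826154860755656 0.02467451168130931
```

View pics/side_d.png

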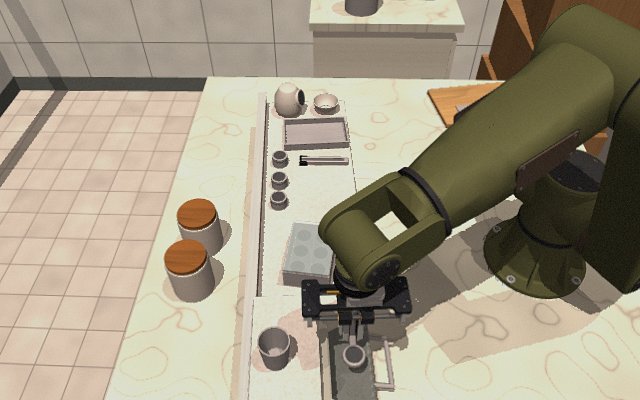

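Call:
servo_tool --moves '[[[0,0,3,0,1],[0,0,6,0,1],[0,0,8,0,1],[0,0,8,0,1]]]'

```text
t: 14.68
tcp_pos: [0.4729, 0.3309, 0.1032]
orientation: [3.141, -0.0, 1.642]
wrist_force: [-0.1, 0.6, -0.5]
width: 0.132
```

Call:
servo_tool --moves '[[[0,0,0,0,0.75],[0,0,0,0,0.72],[0,0,0,0,0.72],[0,0,0,0,0.72],[0,0,-4,0,0.72],[0,0,-10,0,0.6],[0,0,-16,0,0.5],[0,0,-16,0,0.5]]]'

```text
t: 15.68
tcp_pos: [0.4737, 0.3316, 0.2673]
orientation: [3.134, -0.004, 1.643]
wrist_force: [-0.2, 0.1, -0.3]
width: 0.498
```

```bash
python3 - <<'E'
from mv import *
go()
im={n:robot.read_camera(n) for n in C}
cv2.imwrite('pics/side_e.png',im['side']);cv2.imwrite('pics/top_e.png',im['top'])
for q,z in(('tong',.110),):
    for n in C:
      for r in robot.trace(n,q)[:2]:
        if r['conf']<.4: continue
        ys,xs=np.nonzero(r['region'])
        pts=np.array([at(n,(x,y),z)[:2] for x,y in zip(xs,ys)]);m=pts.mean(0)
        u,s,v=np.linalg.svd(pts-m,full_matrices=False);d=v[0]*np.sign(v[0][0]);pj=(pts-m)@d;lo,hi=np.percentile(pj,[.5,99.5])
        print(q,n,round(r['conf'],2),m,'dir',np.degrees(np.arctan2(d[1],d[0])),'ends',m+lo*d,m+hi*d,'len',hi-lo)
go((.5345,-.2275,.25,.009))
E
```

```text
t 15.68 tcp [0.4737 0.3316 0.2673] yaw 1.6431 rp [ 3.1342 -0.0038] w 0.498 F [-0.2134  0.1243 -0.3307]
tong side 0.79 [ 0.5499 -0.2258] dir 3.7430949769330035 ends [ 0.4907 -0.2296] [ 0.5976 -0.2226] len 0.10711830214836827
tong top 0.73 [ 0.5371 -0.2292] dir -0.02815701212595495 ends [ 0.4726 -0.2291] [ 0.5977 -0.2292] len 0.1251655921838677
t 15.88 tcp [0.4722 0.3306 0.2609] yaw 1.6431 rp [-3.1395  0.0011] w 0.501 F [-0.5438 -0.7565 -0.5297]
[-56.12   2.18   1.09  93.63] rows>= 8.987122825410122 8.750163468290749
```

View pics/side_e.png

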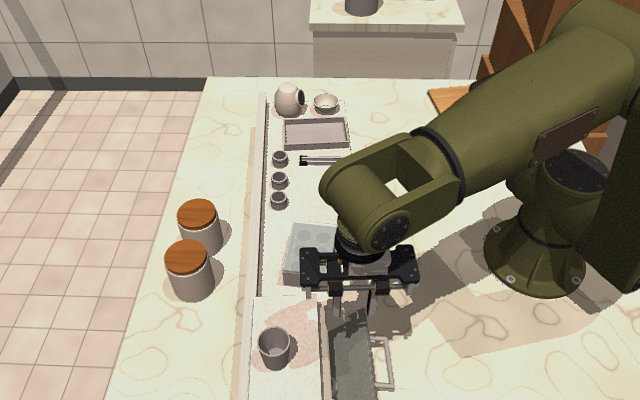

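```bash
python3 - <<'E'
from mv import *
for n,Q in(('top',[T(592,86),T(679,81),T(692,218),T(604,223)]),('side',[(240+178/4,80+160/4),(240+417/4,80+148/4),(240+437/4,80+243/4),(240+176/4,80+256/4)])):
    q=[at(n,q,.121)[:2] for q in Q];print('tray',n,np.array(q), np.mean(q,0),[inv(x) for x in q])
E
```

```text
tray top [[ 0.645  -0.2792]
 [ 0.6538 -0.3928]
 [ 0.4746 -0.4066]
 [ 0.4659 -0.2938]] [ 0.5598 -0.3431] [array([-0.0554, -0.5139]), array([-0.0548, -0.6279]), array([-0.2346, -0.6287]), array([-0.235 , -0.5156])]
tray side [[ 0.651  -0.3852]
 [ 0.4776 -0.4035]
 [ 0.4645 -0.2964]
 [ 0.6443 -0.2781]] [ 0.5593 -0.3408] [array([-0.0571, -0.6201]), array([-0.2314, -0.6257]), array([-0.2367, -0.518 ]), array([-0.056 , -0.5128])]
```

Call:
servo_tool --moves '[[[-6,0.2,0,10,0.5],[-12,0.4,0,20,0.5],[-18,0.6,0,30,0.5],[-24,0.9,0,40,0.5],[-30,1.1,0,50,0.5],[-36,1.4,0,60,0.5],[-42,1.6,0,70,0.5],[-48,1.9,0,80,0.5],[-54,2.1,0,90,0.5],[-56.1,2.2,3,93.6,0.5],[-56.1,2.2,8,93.6,0.5],[-56.1,2.2,10,93.6,0.5],[-56.1,2.2,10,93.6,0.5],[-56.1,2.2,10,93.6,0.5]]]'

```text
t: 17.62
tcp_pos: [0.5353, -0.2272, 0.163]
orientation: [3.141, -0.001, 0.01]
wrist_force: [-0.7, -0.1, 0.5]
width: 0.5
```

```bash
python3 - <<'E'
from mv import *
go((.5345,-.2275,.104,.009))
im={n:robot.read_camera(n) for n in C}
crop(im['side'],240,80,400,230,4,'pics/s4.png')
cv2.imwrite('pics/side_f.png',im['side'])
E
```

```text
t 17.62 tcp [ 0.5353 -0.2272  0.163 ] yaw 0.0095 rp [ 3.1413 -0.0006] w 0.5 F [-0.6585 -0.0553  0.534 ]
[-0.08  0.03  5.9   0.03] rows>= 0.9442383044433067 0.0027973983671195804
```

View pics/s4.png

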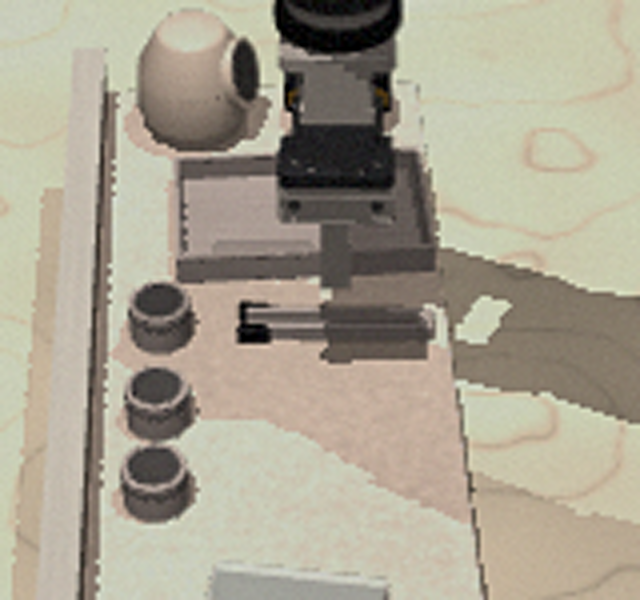

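View pics/side_f.png

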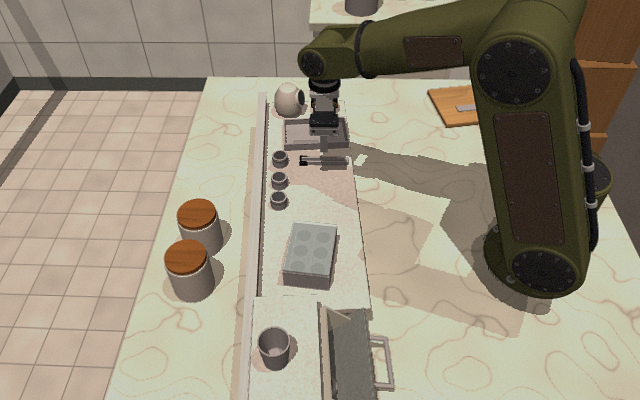

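Call:
servo_tool --moves '[[[-0.1,0,3,0,0.5],[-0.1,0,5.8,0,0.5],[-0.1,0,5.8,0,0.5],[-0.1,0,5.8,0,1],[-0.1,0,5.8,0,1],[-0.1,0,5.8,0,1],[-0.1,0,5.8,0,1]]]'

```text
t: 18.6
tcp_pos: [0.5344, -0.2273, 0.1052]
orientation: [3.141, -0.001, 0.009]
wrist_force: [-1.4, 0.5, 6.7]
width: 0.219
```

```bash
python3 - <<'E'
from mv import *
b=w(P,(-.183,.107,0))
go((b[0],b[1],.27,1.643),(b[0],b[1],.103,1.643))
E
```

```text
t 18.6 tcp [ 0.5344 -0.2273  0.1052] yaw 0.0094 rp [ 3.1409 -0.0012] w 0.219 F [-1.4449  0.4674  6.7244]
[ -5.64 -55.88 -16.48 -93.6 ] rows>= 9.364172323398323 8.747568898387213
[ -5.64 -55.88   0.22 -93.6 ] rows>= 8.985503481041421 8.747568898387213
```

Call:
servo_tool --moves '[[[0,0,-4,0,1],[0,0,-9,0,1],[0,0,-13,0,1],[-0.5,-5,-16.5,-9,1],[-1,-11,-16.5,-19,1],[-1.7,-17,-16.5,-29,1],[-2.3,-23,-16.5,-39,1],[-2.9,-29,-16.5,-49,1],[-3.5,-35,-16.5,-59,1],[-4.1,-41,-16.5,-69,1],[-4.7,-47,-16.5,-79,1],[-5.3,-53,-16.5,-89,1],[-5.6,-55.9,-16.5,-93.6,1],[-5.6,-55.9,-16.5,-93.6,1],[-5.6,-55.9,-12,-93.6,1],[-5.6,-55.9,-8,-93.6,1],[-5.6,-55.9,-8,-93.6,1]]]'

```text
t: 20.72
tcp_pos: [0.472, 0.3297, 0.1822]
orientation: [-3.137, 0.002, 1.641]
wrist_force: [-0.3, 0.2, -0.0]
width: 0.219
```

```bash
python3 - <<'E'
from mv import *
b=w(P,(-.183,.107,0))
go((b[0],b[1],.1,1.643))
cv2.imwrite('pics/side_g.png',robot.read_camera('side'))
E
```

```text
t 20.73 tcp [0.472  0.3297 0.1822] yaw 1.6408 rp [-3.1371  0.0024] w 0.219 F [-0.326   0.1567 -0.026 ]
[ 0.11  0.08  8.22 -0.13] rows>= 1.315740373267487 0.01181727739287522
```

View pics/side_g.png

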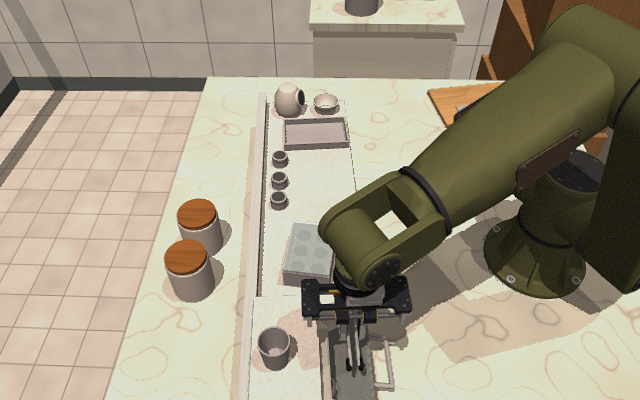

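Call:
servo_tool --moves '[[[0,0,3,0,1],[0,0,6,0,1],[0,0,8,0,1],[0,0,8,0,1],[0,0,8,0,0.66],[0,0,8,0,0.64],[0,0,8,0,0.64],[0,0,8,0,0.64],[0,0,4,0,0.64],[0,0,-2,0,0.6],[0,0,-9,0,0.6],[0,0,-9,0,0.6]]]'

```text
t: 22.28
tcp_pos: [0.4736, 0.3319, 0.2791]
orientation: [3.135, -0.003, 1.643]
wrist_force: [-0.4, -0.2, -0.1]
width: 0.4
```

```bash
python3 - <<'E'
from mv import *
b=w(P,(-.264,.108,0));print(b)
go((.393,.327,.25,1.643),(.393,.327,.067,1.643))
E
```

```text
[0.3919 0.326  0.    ]
t 22.27 tcp [0.4736 0.3319 0.2791] yaw 1.6431 rp [ 3.1349 -0.0035] w 0.4 F [-0.3849 -0.1803 -0.1472]
[ 0.09 -8.08  2.91  0.01] rows>= 1.374218928732843 0.0006770367499319783
[ 0.09 -8.08 21.21  0.01] rows>= 3.632006470676905 0.0006770367499319783
```

Call:
servo_tool --moves '[[[0,-4,0,0,0.65],[0,-8,0,0,0.7],[0,-15,0,0,0.75],[0,-15,0,0,0.75],[0,-15,0,0,0.75]]]'

```text
t: 22.9
tcp_pos: [0.3232, 0.3206, 0.2742]
orientation: [3.141, 0.0, 1.644]
wrist_force: [-0.3, 0.0, -0.2]
width: 0.25
```

```bash
python3 - <<'E'
from mv import *
go((.393,.327,.15,1.643),(.393,.327,.067,1.643))
im={n:robot.read_camera(n) for n in C}
a=im['side'][280:400,230:430];b=im['top'][150:250,160:300]
cv2.imwrite('pics/s5.png',np.clip(cv2.resize(a,None,fx=4,fy=4,interpolation=cv2.INTER_CUBIC)*1.3,0,255).astype(np.uint8))
cv2.imwrite('pics/t5.png',np.clip(cv2.resize(b,None,fx=5,fy=5,interpolation=cv2.INTER_CUBIC)*2.,0,255).astype(np.uint8))
E
```

```text
t 22.9 tcp [0.3232 0.3206 0.2742] yaw 1.6437 rp [3.1415 0.    ] w 0.25 F [-0.3467  0.0004 -0.2196]
[ 0.13  7.   12.42  0.04] rows>= 2.281242386482815 0.0035551631345092953
[ 0.13  7.   20.72  0.04] rows>= 3.499308292957329 0.0035551631345092953
```

View pics/s5.png

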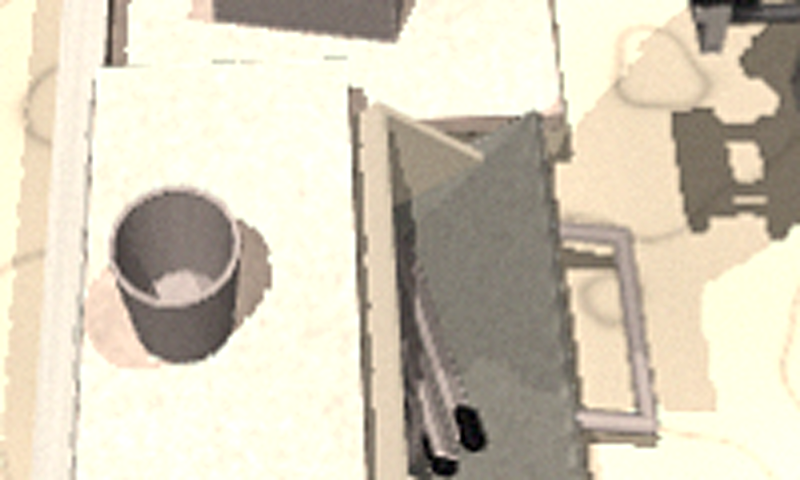

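View pics/t5.png

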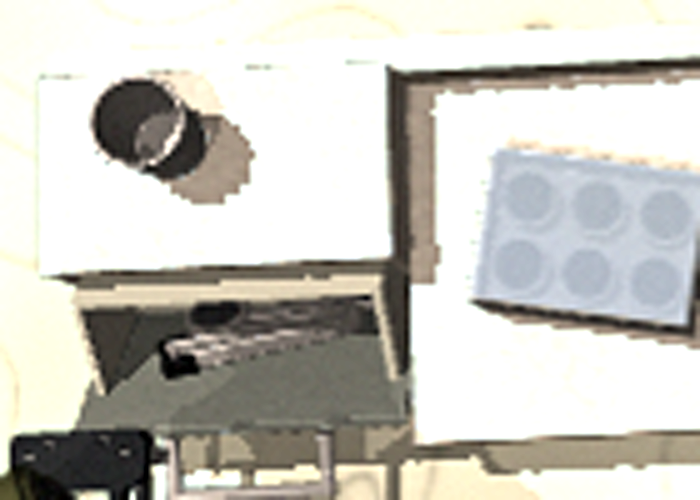

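Call:
servo_tool --moves '[[[0,4,5,0,0.75],[0.1,7,11,0,0.75],[0.1,7,16,0,0.75],[0.1,7,20.7,0,0.75],[0.1,7,20.7,0,0.75],[0.1,7,20.7,0,1],[0.1,7,20.7,0,1],[0.1,7,20.7,0,1]]]'

```text
t: 24.0
tcp_pos: [0.3938, 0.3272, 0.0693]
orientation: [3.139, -0.002, 1.643]
wrist_force: [0.3, -0.6, 8.4]
width: 0.096
```

Call:
servo_tool --moves '[[[0,0.36,-0.61,0,1],[0,0.71,-1.23,0,1],[0,1.13,-1.81,0,1],[0,1.53,-2.38,0,1],[0,2.0,-2.92,0,1],[0,2.46,-3.45,0,1],[0,2.97,-3.95,0,1],[0,3.49,-4.42,0,1],[0,4.04,-4.87,0,1],[0,4.6,-5.29,0,1],[0,5.19,-5.68,0,1]]]'

```text
t: 25.38
tcp_pos: [0.4437, 0.3307, 0.1262]
orientation: [-3.14, -0.001, 1.644]
wrist_force: [-15.4, -0.7, 16.1]
width: 0.095
```

Call:
servo_tool --moves '[[[0,0.61,-0.37,0,1],[0,1.24,-0.7,0,1],[0,1.88,-1.0,0,1],[0,2.55,-1.25,0,1],[0,2.9,-1.4,0,1],[0,3.2,-1.51,0,1],[0,3.2,-1.51,0,1],[0,3.4,-1.51,0,1],[0,3.4,-1.51,0,1]]]'

```text
t: 26.5
tcp_pos: [0.4775, 0.3331, 0.1414]
orientation: [-3.14, -0.001, 1.644]
wrist_force: [-16.5, -1.1, 18.2]
width: 0.098
```

Call:
servo_tool --moves '[[[0,0.3,0,0,1],[0,0.5,0,0,1],[0,0.5,0,0,1]]]'

```text
t: 26.88
tcp_pos: [0.4778, 0.3332, 0.1413]
orientation: [-3.128, 0.002, 1.645]
wrist_force: [-53.0, -9.2, 36.3]
width: 0.094
```

Call:
servo_tool --moves '[[[0,-0.15,0.1,0,1],[0,-0.2,0.1,0,0.75],[0,-0.25,0.1,0,0.65],[0,-0.25,0.1,0,0.6],[0,-0.25,0.1,0,0.6],[0,-0.25,-2,0,0.6],[0,-0.25,-6,0,0.6],[0,-0.25,-12,0,0.6],[0,-0.25,-13,0,0.4],[0,-0.25,-13,0,0.3]]]'

```text
t: 28.12
tcp_pos: [0.4812, 0.3329, 0.2691]
orientation: [3.141, -0.0, 1.643]
wrist_force: [1.1, 0.5, 0.2]
width: 0.574
```

```bash
python3 - <<'E'
from mv import *
tc=np.array([.5595,-.342])
im={n:robot.read_camera(n) for n in C}
ti={}
for n in C:
    for r in robot.trace(n,'tin1'):
        if r['conf']<.3: continue
        ys,xs=np.nonzero(r['region']);print('tin',n,round(r['conf'],2),r['location'],len(xs),at(n,r['location'],.118),(xs.min(),xs.max(),ys.min(),ys.max()))
for n in C:
    for r in robot.trace(n,'bin_handle')[:1]: print(n,r['conf'],r['location'],r['region'].sum())
a=im['side'][280:400,230:430];b=im['top'][150:250,160:300]
cv2.imwrite('pics/s6.png',cv2.resize(a,None,fx=4,fy=4,interpolation=cv2.INTER_CUBIC))
cv2.imwrite('pics/t6.png',np.clip(cv2.resize(b,None,fx=5,fy=5,interpolation=cv2.INTER_CUBIC)*2.,0,255).astype(np.uint8))
go()
E
```

```text
tin side 0.74 [280.8, 159.7] 240 [ 0.6484 -0.2168  0.118 ] (np.int64(272), np.int64(287), np.int64(151), np.int64(168))
tin side 0.62 [278.4, 176.9] 277 [ 0.6494 -0.1504  0.118 ] (np.int64(271), np.int64(287), np.int64(171), np.int64(189))
tin top 0.7 [354.9, 171.0] 107 [ 0.6543 -0.1423  0.118 ] (np.int64(350), np.int64(360), np.int64(167), np.int64(178))
tin top 0.49 [380.0, 172.7] 140 [ 0.6503 -0.2246  0.118 ] (np.int64(373), np.int64(386), np.int64(166), np.int64(178))
side 0.59 [323.0, 348.3] 1022
top 0.79 [218.6, 205.9] 484
t 28.43 tcp [0.4809 0.3328 0.2682] yaw 1.6431 rp [-3.1401  0.0008] w 0.698 F [-0.2707 -0.3324 -0.4368]
```

View pics/s6.png

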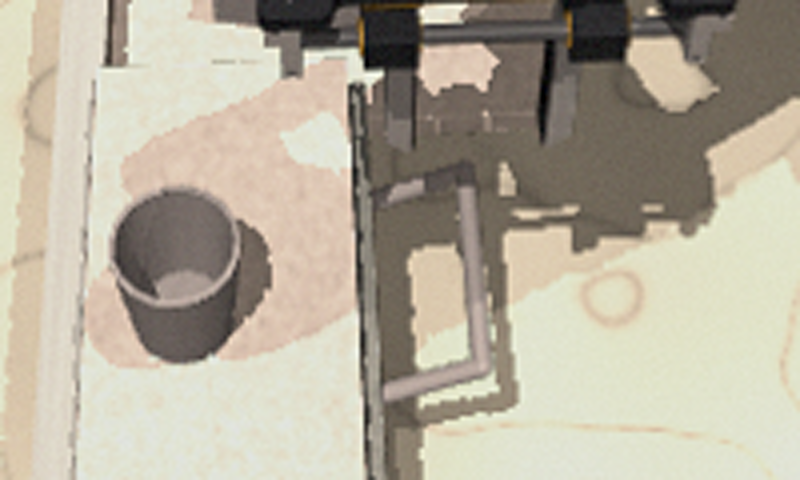

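View pics/t6.png

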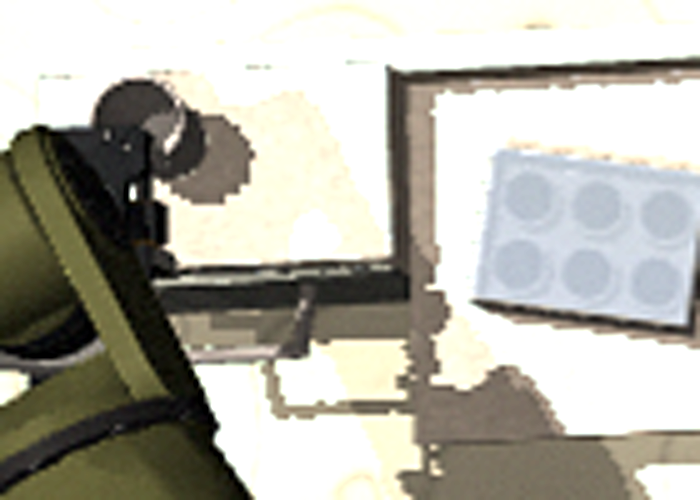

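```bash
python3 - <<'E'
from mv import *
im=cv2.imread('pics/top0.png')
for a,b in(((150,80),(155,470)),((244,78),(157,388)),((355,73),(160,302))):
    A=(300+a[0]/4.4-.4,155+a[1]/4.4-.4);B=(240+b[0]/4-.4,80+b[1]/4-.4)
    p=at('top',A,.13);q=at('side',B,.13);print(p[:2],q[:2],tri(B,A),inv((p+q)/2))
for d in(-.05,0,.05): print(np.array([.5595,-.342])+d*np.array([np.cos(.0725),np.sin(.0725)]))
E
```

```text
[ 0.6444 -0.0728] [ 0.6418 -0.0667] [ 0.6442 -0.0727  0.1241] [-0.0421 -0.3049]
[ 0.6473 -0.1422] [ 0.6466 -0.1391] [ 0.6475 -0.1423  0.1271] [-0.0434 -0.3759]
[ 0.6527 -0.2241] [ 0.6514 -0.2217] [ 0.6524 -0.2243  0.1279] [-0.0443 -0.4583]
[ 0.5096 -0.3456]
[ 0.5595 -0.342 ]
[ 0.6094 -0.3384]
```

```bash
python3 - <<'E'
from mv import *
go((.652,-.223,.2,.0725))
E
```

```text
t 28.43 tcp [0.4809 0.3328 0.2682] yaw 1.6431 rp [-3.1401  0.0008] w 0.698 F [-0.2707 -0.3324 -0.4368]
[-56.68  13.05   6.82  89.99] rows>= 9.369148969210755 8.410072113510546
```

Call:
servo_tool --moves '[[[-6,1.4,0,10,0.36],[-12,2.8,0,20,0.36],[-18,4.1,0,30,0.36],[-24,5.5,0,40,0.36],[-30,6.9,0,50,0.36],[-36,8.3,0,60,0.36],[-42,9.7,0,70,0.36],[-48,11,0,80,0.36],[-54,12.4,0,90,0.36],[-56.7,13,4,90,0.36],[-56.7,13,10,90,0.36],[-56.7,13,10,90,0.36],[-56.7,13,10,90,0.36]]]'

```text
t: 30.05
tcp_pos: [0.6525, -0.2231, 0.172]
orientation: [3.14, -0.003, 0.073]
wrist_force: [-0.4, -0.2, 0.2]
width: 0.639
```

```bash
python3 - <<'E'
from mv import *
go((.652,-.223,.106,.0725))
im=robot.read_camera('side')
crop(im,240,80,400,230,4,'pics/s7.png')
a=im[280:400,230:430];cv2.imwrite('pics/s8.png',cv2.resize(a,None,fx=4,fy=4,interpolation=cv2.INTER_CUBIC))
b=cv2.imread('pics/side0.png')[280:400,230:430].astype(int)
d=np.abs(a.astype(int)-b).sum(2);print((d>60).sum(),np.argwhere(d>60).mean(0))
E
```

```text
t 30.05 tcp [ 0.6525 -0.2231  0.172 ] yaw 0.0727 rp [ 3.1404 -0.0025] w 0.639 F [-0.4086 -0.1722  0.1519]
[-0.05 -0.01  6.6   0.01] rows>= 1.0552640019762303 0.0012507616473094191
2815 [63.6185 99.8586]
```

View pics/s7.png

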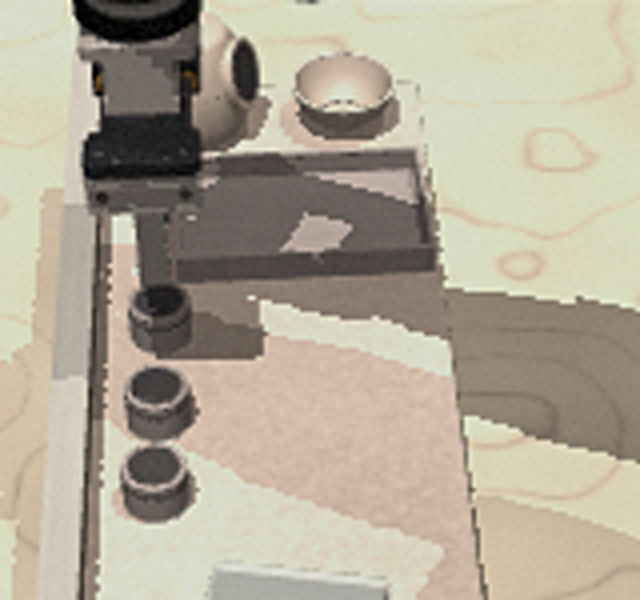

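View pics/s8.png

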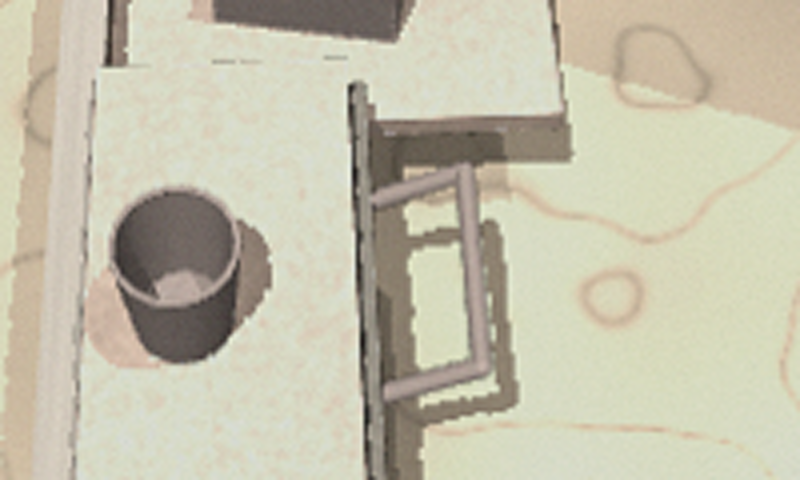

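```bash
python3 - <<'E'
import cv2
b=cv2.imread('pics/side0.png')[280:400,230:430];cv2.imwrite('pics/s0c.png',cv2.resize(b,None,fx=4,fy=4,interpolation=cv2.INTER_CUBIC))
E
```

```text
(no output)
```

View pics/s0c.png

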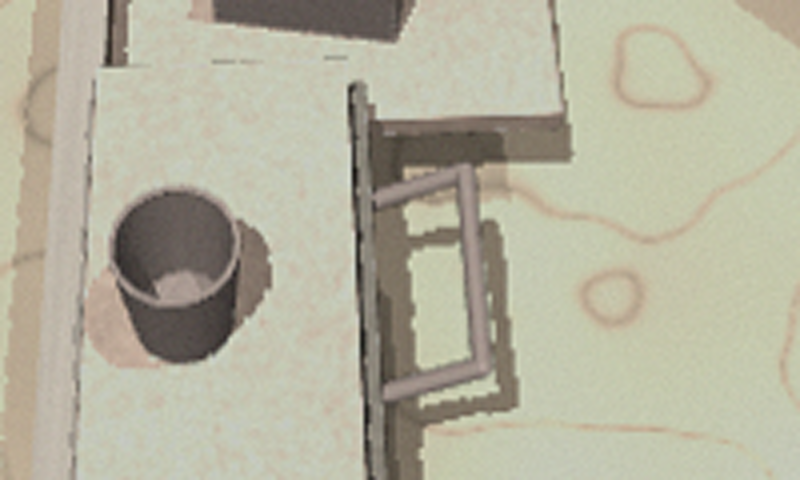

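Call:
servo_tool --moves '[[[0,0,3,0,0.36],[0,0,6,0,0.36],[0,0,6.5,0,0.36],[0,0,6.5,0,0.36],[0,0,6.5,0,1],[0,0,6.5,0,1],[0,0,6.5,0,1],[0,0,6.5,0,1]]]'

```text
t: 31.1
tcp_pos: [0.652, -0.2233, 0.1053]
orientation: [3.141, -0.001, 0.072]
wrist_force: [-1.6, -0.1, 5.9]
width: 0.444
```

Call:
servo_tool --moves '[[[0,0,-3,0,1],[0,0,-6,0,1],[-1,2.5,-6,0,1],[-3,6.5,-6,0,1],[-5.1,11.1,-6,0,1],[-5.1,11.1,-6,0,1],[-5.1,11.1,-6,0,1],[-5.1,11.1,-3,0,1],[-5.1,11.1,-1,0,1],[-5.1,11.1,-1,0,1]]]'

```text
t: 32.35
tcp_pos: [0.6086, -0.3364, 0.1125]
orientation: [-3.14, 0.003, 0.073]
wrist_force: [1.3, 0.4, -0.4]
width: 0.444
```

```bash
python3 - <<'E'
from mv import *
go((.6094,-.338,.11,.0725))
crop(robot.read_camera('side'),240,80,400,230,4,'pics/s9.png')
crop(robot.read_camera('top'),300,155,480,245,4.4,'pics/t9.png')
E
```

```text
t 32.35 tcp [ 0.6086 -0.3364  0.1125] yaw 0.0733 rp [-3.1397  0.0026] w 0.444 F [ 1.2551  0.3666 -0.357 ]
[0.07 0.17 0.25 0.04] rows>= 0.04933082167488586 0.0040675870320349234
```

View pics/s9.png

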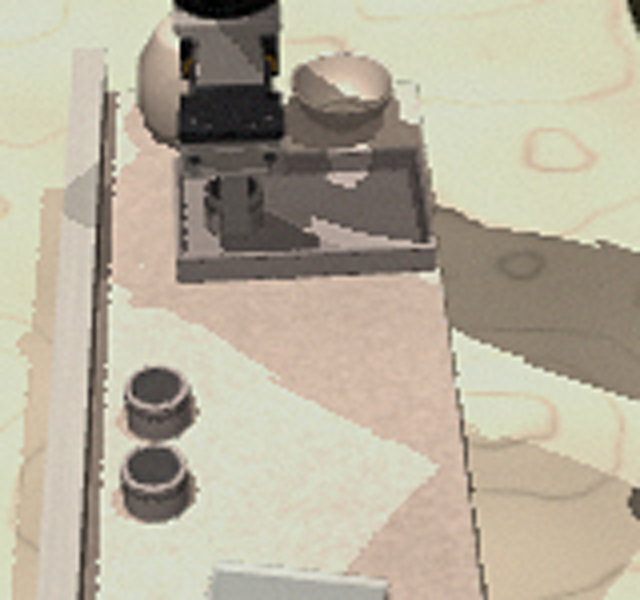

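View pics/t9.png

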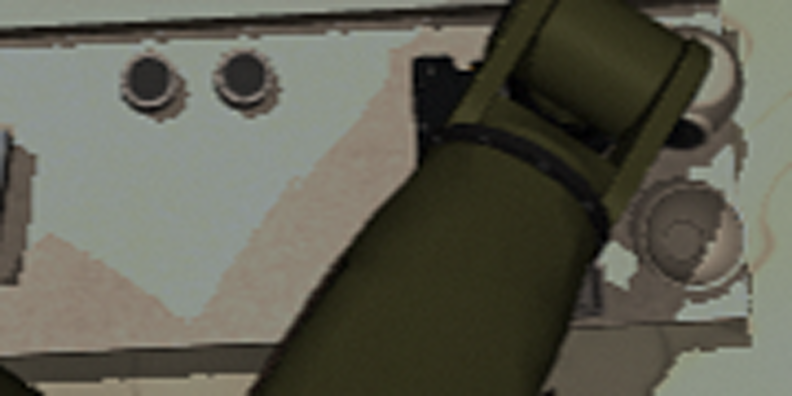

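Call:
servo_tool --moves '[[[0,0,0.3,0,1],[0,0,0.3,0,1],[0,0,0.3,0,1]]]'

```text
t: 32.83
tcp_pos: [0.6089, -0.3376, 0.1116]
orientation: [3.141, -0.0, 0.072]
wrist_force: [-0.5, -0.2, -1.0]
width: 0.442
```

Call:
servo_tool --moves '[[[0,0,0.3,0,1],[0,0,0.4,0,1],[0,0,0.4,0,1]]]'

```text
t: 33.2
tcp_pos: [0.6091, -0.3377, 0.1092]
orientation: [3.141, -0.001, 0.072]
wrist_force: [-5.4, 3.0, 12.8]
width: 0.441
```

Call:
servo_tool --moves '[[[0,0,-0.1,0,0.36],[0,0,-0.1,0,0.36],[0,0,-0.1,0,0.36],[0,0,-3,0,0.36],[0,0,-7,0,0.36],[1,-4,-7,0,0.36],[2.5,-9.5,-7,0,0.36],[4,-15,-7,0,0.36],[5.2,-19.4,-7,0,0.36],[5.2,-19.4,-7,0,0.36],[5.2,-19.4,-5,0,0.36],[5.2,-19.4,-5,0,0.36]]]'

```text
t: 34.7
tcp_pos: [0.6458, -0.1411, 0.1557]
orientation: [-3.141, 0.003, 0.071]
wrist_force: [-0.3, -0.0, 0.2]
width: 0.642
```

```bash
python3 - <<'E'
from mv import *
go((.647,-.1405,.106,.0725))
crop(robot.read_camera('side'),240,80,400,230,4,'pics/s10.png')
E
```

```text
t 34.7 tcp [ 0.6458 -0.1411  0.1557] yaw 0.0715 rp [-3.1407  0.0028] w 0.642 F [-0.2557 -0.0041  0.2277]
[ 0.12 -0.05  4.97 -0.06] rows>= 0.7955276744228944 0.00546780169122497
```

View pics/s10.png

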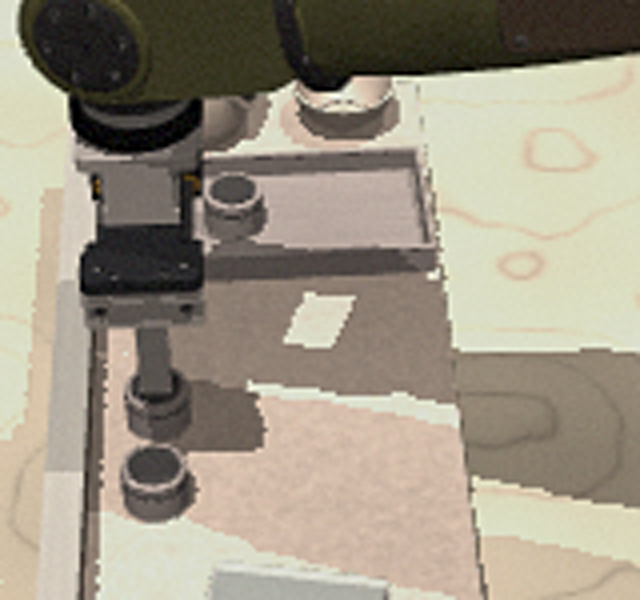

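Call:
servo_tool --moves '[[[0.1,0,3,0,0.36],[0.1,0,4.9,0,0.36],[0.1,0,4.9,0,0.36],[0.1,0,4.9,0,1],[0.1,0,4.9,0,1],[0.1,0,4.9,0,1],[0.1,0,4.9,0,1]]]'

```text
t: 35.62
tcp_pos: [0.6481, -0.1404, 0.1093]
orientation: [3.141, -0.002, 0.072]
wrist_force: [-0.1, -0.8, 6.0]
width: 0.44
```

Call:
servo_tool --moves '[[[0,0,-3,0,1],[0,0,-7,0,1],[-2.5,5,-7,0,1],[-5,10,-7,0,1],[-7.5,15,-7,0,1],[-10.1,19.4,-7,0,1],[-10.1,19.4,-7,0,1],[-10.1,19.4,-7,0,1],[-10.1,19.4,-4,0,1],[-10.1,19.4,-1.5,0,1],[-10.1,19.4,-0.5,0,1],[-10.1,19.4,-0.3,0,1],[-10.1,19.4,-0.3,0,1]]]'

```text
t: 37.25
tcp_pos: [0.5619, -0.34, 0.1126]
orientation: [3.141, -0.001, 0.074]
wrist_force: [-0.7, 4.4, 4.6]
width: 0.444
```

Call:
servo_tool --moves '[[[0,0,0,0,0.36],[0,0,0,0,0.36],[0,0,0,0,0.36],[0,0,-3,0,0.36],[0,0,-7,0,0.36],[2,-5,-7,0,0.36],[4,-11,-7,0,0.36],[6,-17,-7,0,0.36],[8,-22,-7,0,0.36],[10,-26.3,-7,0,0.36],[10,-26.3,-5,0,0.36],[10,-26.3,-5,0,0.36],[10,-26.3,-5,0,0.36]]]'

```text
t: 38.88
tcp_pos: [0.6418, -0.0721, 0.1619]
orientation: [3.141, -0.0, 0.071]
wrist_force: [0.7, 0.4, -0.1]
width: 0.639
```

```bash
python3 - <<'E'
from mv import *
go((.643,-.0705,.107,.0725))
crop(robot.read_camera('side'),240,80,400,230,4,'pics/s11.png')
E
```

```text
t 38.88 tcp [ 0.6418 -0.0721  0.1619] yaw 0.0715 rp [ 3.1414 -0.0005] w 0.639 F [ 0.6985  0.4202 -0.1322]
[ 0.14 -0.15  5.49 -0.06] rows>= 0.8793209728125805 0.005362338607081183
```

View pics/s11.png

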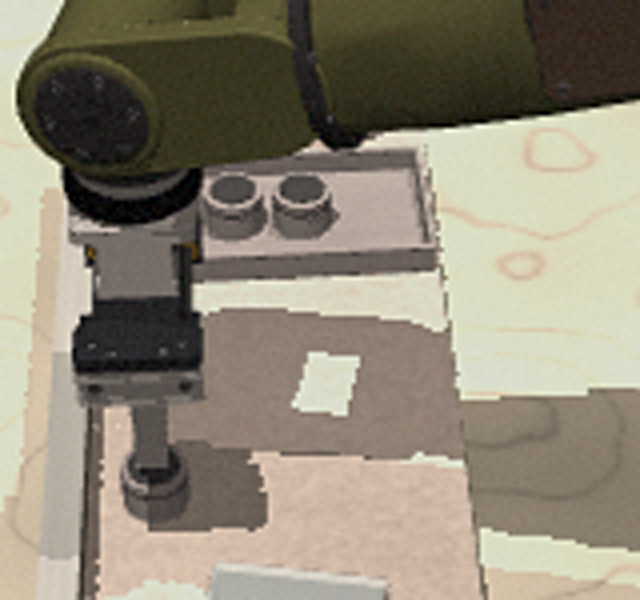

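Call:
servo_tool --moves '[[[0.1,0,3,0,0.36],[0.1,0,5.5,0,0.36],[0.1,0,5.5,0,0.36],[0.1,0,5.5,0,0.36],[0.1,0,5.5,0,1],[0.1,0,5.5,0,1],[0.1,0,5.5,0,1],[0.1,0,5.5,0,1]]]'

```text
t: 39.92
tcp_pos: [0.6429, -0.0715, 0.107]
orientation: [3.141, -0.001, 0.072]
wrist_force: [-1.7, -0.8, 6.8]
width: 0.446
```

Call:
servo_tool --moves '[[[0,0,-3,0,1],[0,0,-7,0,1],[-3,5,-7,0,1],[-6,10.5,-7,0,1],[-9,16,-7,0,1],[-12,21,-7,0,1],[-15.3,26.4,-7,0,1],[-15.3,26.4,-7,0,1],[-15.3,26.4,-7,0,1],[-15.3,26.4,-4,0,1],[-15.3,26.4,-1.5,0,1],[-15.3,26.4,-0.5,0,1],[-15.3,26.4,-0.3,0,1],[-15.3,26.4,-0.3,0,1]]]'

```text
t: 41.68
tcp_pos: [0.51, -0.345, 0.1101]
orientation: [3.141, -0.001, 0.074]
wrist_force: [-0.0, 1.3, 3.5]
width: 0.442
```

Call:
servo_tool --moves '[[[0,0,0,0,0.36],[0,0,0,0,0.36],[0,0,0,0,0.36],[0,0,-3,0,0.36],[0,0,-8,0,0.36],[-4,-3,-13,0,0.6],[-9,-8,-13,0,1],[-14,-13,-13,0,1],[-14,-13,-13,0,1],[-14,-13,-13,0,1]]]'

```text
t: 42.92
tcp_pos: [0.3598, -0.2259, 0.24]
orientation: [3.14, -0.001, 0.072]
wrist_force: [0.1, -0.2, 0.5]
width: 0.148
```

```bash
python3 - <<'E'
from mv import *
go()
im={n:robot.read_camera(n) for n in C}
crop(im['side'],230,80,390,330,2.4,'pics/s12.png')
b=np.clip(im['top'][140:250,220:480]*1.6,0,255).astype(np.uint8)
crop(b,0,0,260,110,3,'pics/t12.png')
crop(im['side'],260,210,360,310,6,'pics/s12d.png')
crop(b,0,0,130,110,5.4,'pics/t12d.png')
E
```

```text
t 42.92 tcp [ 0.3598 -0.2259  0.24  ] yaw 0.0724 rp [ 3.1404 -0.0013] w 0.148 F [ 0.1343 -0.1888  0.4648]
```

View pics/s12.png

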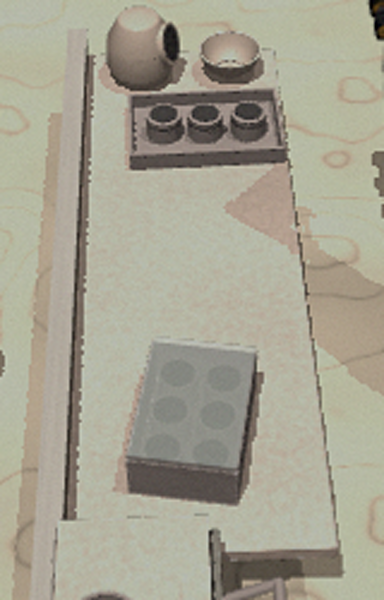

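View pics/t12.png

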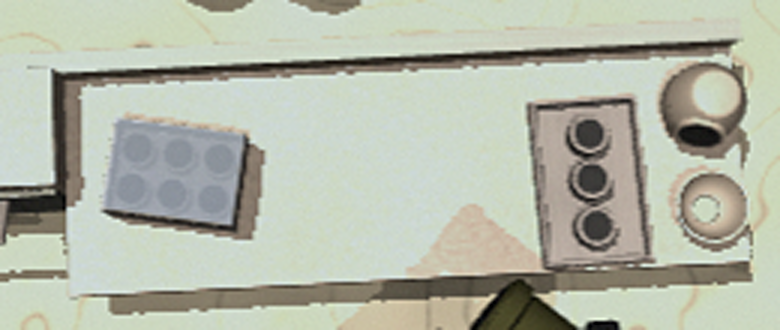

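View pics/s12d.png

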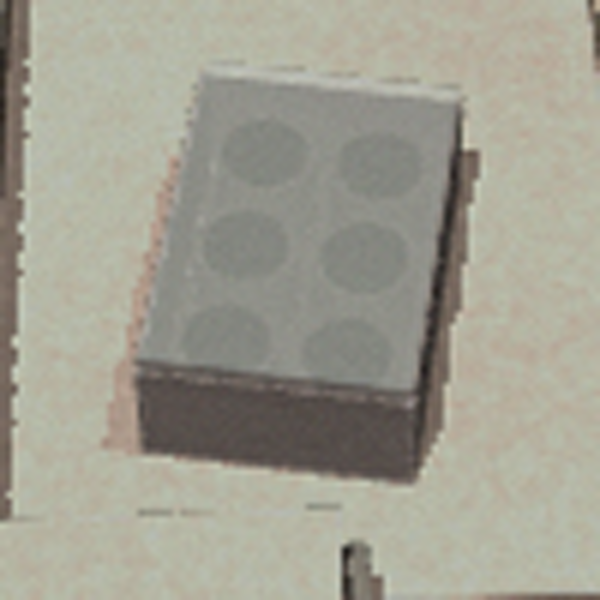

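View pics/t12d.png

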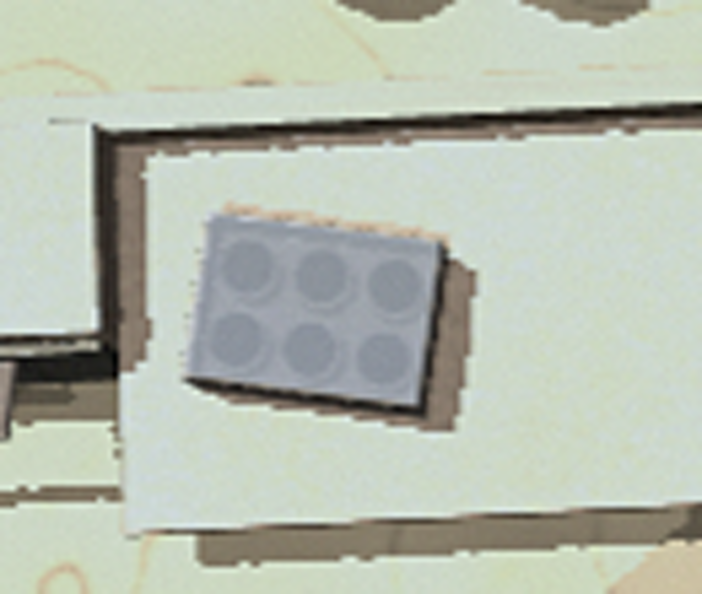

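```bash
cat > dab.py <<'E'
from mv import *
def rep(n,Q,z=.16):
    q=np.array([inv(at(n,q,z)[:2]) for q in Q])
    # order: far-left(+y), far-right, near-right, near-left
    c=q.mean(0);l=(q[0]+q[3]-q[1]-q[2])/2;s=(q[0]+q[1]-q[2]-q[3])/2
    print(n,'c',c,'ang deg',np.degrees(np.arctan2(-l[0],l[1])),np.degrees(np.arctan2(s[1],s[0])),'L',np.linalg.norm(l),np.linalg.norm(s));print(q.round(4).tolist())
E
python3 - <<'E'
from dab import *
rep('top',[(220+x/5.4-.4,140+y/5.4-.4) for x,y in((207,214),(443,240),(425,410),(190,378))])
rep('side',[(260+x/6-.4,210+y/6-.4) for x,y in((135,370),(203,66),(462,98),(415,400))])
E
```

```text
top c [-0.116  -0.1283] ang deg -10.123741571013104 -8.019058792710746 L 0.13851905150253482 0.09896485770945906
[[-0.0556, -0.0665], [-0.0784, -0.2039], [-0.178, -0.189], [-0.1521, -0.0537]]
side c [-0.1161 -0.1185] ang deg -10.424578160087947 -10.832783393562664 L 0.13967456148785903 0.09840387500284846
[[-0.0552, -0.0581], [-0.0803, -0.1973], [-0.1771, -0.177], [-0.1517, -0.0414]]
```

```bash
python3 - <<'E'
from mv import *
a=w(P,(-.215,-.118,.2));b=w(P,(-.215,-.118,.112))
go((*a,.0725),(*b,.0725))
E
```

```text
t 43.02 tcp [ 0.3607 -0.2267  0.2395] yaw 0.0721 rp [ 3.1411 -0.0005] w 0.06 F [-0.0936  0.468   0.0304]
[ 12.   -32.31   3.95  -0.02] rows>= 5.5504324061766415 0.0018991338015985715
[ 12.   -32.31  12.75  -0.02] rows>= 5.879520205883062 0.0018991338015985715
```

Call:
servo_tool --moves '[[[2,-5,0,0,0.5],[4,-11,0,0,0],[6,-17,0,0,0],[8,-22,0,0,0],[10,-28,0,0,0],[12,-32.3,0,0,0],[12,-32.3,2,0,0],[12,-32.3,4,0,0],[12,-32.3,8,0,0],[12,-32.3,12.7,0,0],[12,-32.3,12.7,0,0],[12,-32.3,12.7,0,0]]]'

```text
t: 44.52
tcp_pos: [0.4576, 0.1047, 0.1136]
orientation: [-3.142, -0.001, 0.072]
wrist_force: [0.8, 0.2, -0.1]
width: 1.003
```

```bash
python3 - <<'E'
from mv import *
go();print(inv(robot.sense()['tcp_pos']))
crop(robot.read_camera('side'),230,200,400,320,4.6,'pics/s13.png')
E
```

```text
t 44.52 tcp [0.4576 0.1047 0.1136] yaw 0.0721 rp [-3.1415 -0.0011] w 1.003 F [ 0.7596  0.1855 -0.0724]
[-0.2144 -0.1175]
```

View pics/s13.png

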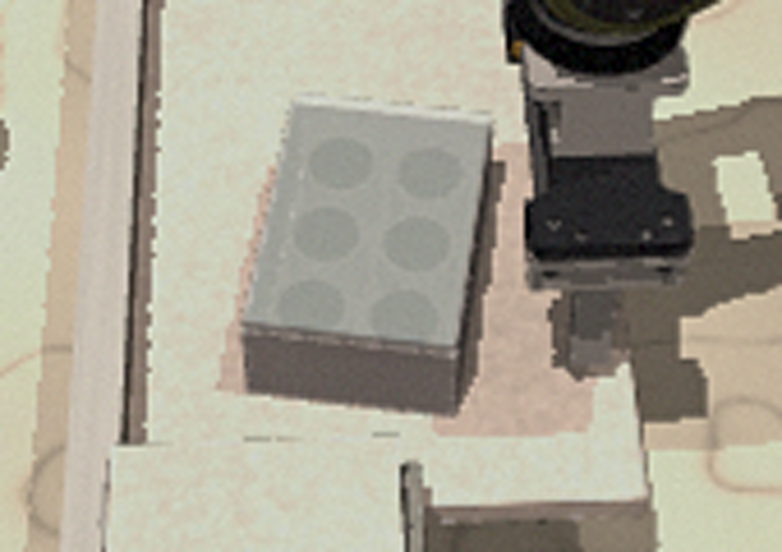

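Call:
servo_tool --moves '[[[0.8,0,0,0,0],[1.6,0,0,0,0],[2.4,0,0,0,0],[3,0,0,0,0],[3.6,0,0,0,0],[4.2,0,0,0,0],[4.8,0,0,0,0],[5.4,0,0,0,0],[6,0,0,0,0],[6.6,0,0,0,0],[7.2,0,0,0,0],[7.8,0,0,0,0],[8.4,0,0,0,0],[8.9,0,0,0,0],[9.3,0,0,0,0],[9.3,0,0,0,0]]]'

```text
t: 46.58
tcp_pos: [0.5498, 0.1113, 0.1124]
orientation: [-3.142, -0.001, 0.072]
wrist_force: [-0.3, 0.4, -0.3]
width: 1.0
```

```bash
python3 - <<'E'
from mv import *
go();print(inv(robot.sense()['tcp_pos']))
crop(robot.read_camera('side'),230,200,400,320,4.6,'pics/s14.png')
E
```

```text
t 46.58 tcp [0.5498 0.1113 0.1124] yaw 0.0722 rp [-3.1415 -0.0011] w 1.0 F [-0.3263  0.4212 -0.305 ]
[-0.1221 -0.1175]
```

View pics/s14.png

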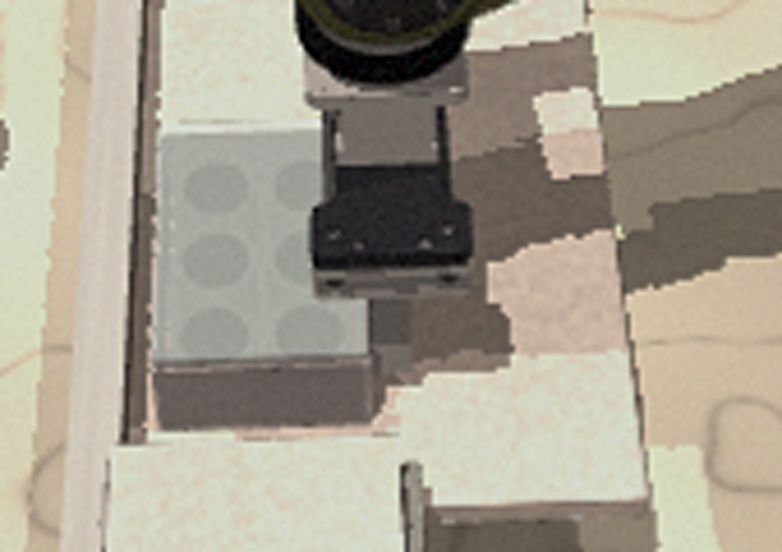

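Call:
servo_tool --moves '[[[0.3,0,0,0,0],[0.6,0,0,0,0],[0.9,0,0,0,0],[1.1,0,0,0,0],[1.2,0,0,0,0],[1.2,0,0,0,0]]]'

```text
t: 47.38
tcp_pos: [0.5611, 0.1122, 0.1125]
orientation: [-3.142, 0.0, 0.072]
wrist_force: [-4.8, -0.3, 2.4]
width: 1.001
```

Call:
servo_tool --moves '[[[0.15,0,0,0,0],[0.3,0,0,0,0],[0.4,0,0,0,0],[0.4,0,0,0,0]]]'

```text
t: 47.88
tcp_pos: [0.5648, 0.1125, 0.1125]
orientation: [-3.142, 0.001, 0.072]
wrist_force: [-7.8, -0.5, 4.9]
width: 0.998
```

Call:
servo_tool --moves '[[[0.1,0,0,0,0],[0.2,0,0,0,0],[0.2,0,0,0,0]]]'

```text
t: 48.25
tcp_pos: [0.5647, 0.1125, 0.1125]
orientation: [3.141, 0.006, 0.072]
wrist_force: [-29.1, -3.4, 16.7]
width: 1.0
```

```bash
python3 - <<'E'
from mv import *
print(inv(robot.sense()['tcp_pos']))
a=w(P,(-.05,-.24,.24));b=w(P,(-.05,-.24,.112))
go((*a,1.643),(*b,1.643))
E
```

```text
[-0.1071 -0.1174]
t 48.25 tcp [0.5647 0.1125 0.1125] yaw 0.0722 rp [3.1415 0.0064] w 1.0 F [-29.1332  -3.3501  16.7257]
[  5.71  12.26 -12.75 -90.  ] rows>= 2.973262160109252 8.411349286116344
[  5.71  12.26   0.05 -90.  ] rows>= 2.1635677557246518 8.411349286116344
```

Call:
servo_tool --moves '[[[-1,0,0,0,0],[-4,0,0,0,0.2],[-4,0,-4,0,0.35],[-4,0,-9,0,0.5],[-4,0,-12.5,0,0.5],[-4,0,-12.5,0,0.5]]]'

```text
t: 49.0
tcp_pos: [0.5283, 0.1099, 0.24]
orientation: [-3.141, -0.006, 0.072]
wrist_force: [-0.5, -1.1, -0.5]
width: 0.518
```

```bash
python3 - <<'E'
from mv import *
a=w(P,(-.05,-.24,.24));b=w(P,(-.05,-.24,.112))
go((*a,1.643),(*b,1.643))
crop(robot.read_camera('side'),230,200,400,320,4.6,'pics/s15.png')
E
```

```text
t 49.0 tcp [0.5283 0.1099 0.24  ] yaw 0.0723 rp [-3.1412 -0.0058] w 0.518 F [-0.5168 -1.0843 -0.5176]
[  9.36  12.25   0.   -89.99] rows>= 2.466906534469697 8.410604815050496
[  9.36  12.25  12.8  -89.99] rows>= 3.2063040785648926 8.410604815050496
```

View pics/s15.png

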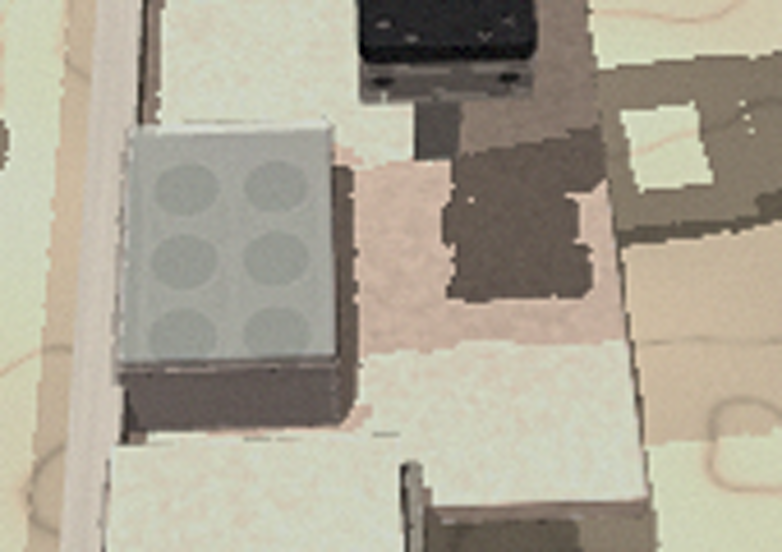

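Call:
servo_tool --moves '[[[1,1.5,0,-10,0.5],[2,3,0,-20,0.5],[3,4.5,0,-30,0.5],[4,6,0,-40,0.5],[5,7.5,0,-50,0.5],[6,9,0,-60,0.5],[7.5,10.5,0,-70,0.5],[9.4,12.3,0,-80,0.5],[9.4,12.3,0,-90,0.5],[9.4,12.3,0,-90,0.5],[9.4,12.3,4,-90,0.5],[9.4,12.3,9,-90,0.5],[9.4,12.3,12.7,-90,0.5],[9.4,12.3,12.7,-90,0.5],[9.4,12.3,12.7,-90,0.5]]]'

```text
t: 50.92
tcp_pos: [0.6306, -0.0061, 0.1119]
orientation: [3.14, 0.0, 1.641]
wrist_force: [0.0, 0.5, 0.3]
width: 0.5
```

```bash
python3 - <<'E'
from mv import *
go();print(inv(robot.sense()['tcp_pos']))
crop(robot.read_camera('side'),230,160,400,320,3.7,'pics/s16.png')
E
```

```text
t 50.92 tcp [ 0.6306 -0.0061  0.1119] yaw 1.6413 rp [3.1396 0.0003] w 0.5 F [0.0026 0.4858 0.3232]
[-0.05   -0.2405]
```

View pics/s16.png

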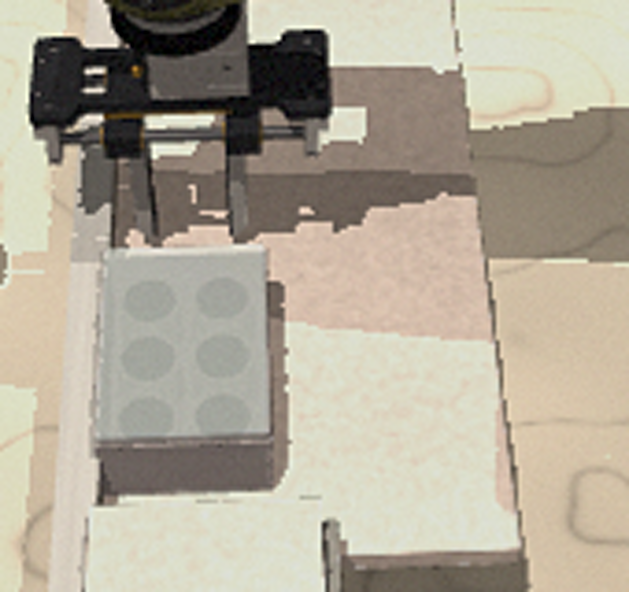

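Call:
servo_tool --moves '[[[0.8,0,0,0,0.5],[1.6,0,0,0,0.5],[2.4,0,0,0,0.5],[3,0,0,0,0.5],[3.6,0,0,0,0.5],[4.2,0,0,0,0.5],[4.8,0,0,0,0.5],[5.4,0,0,0,0.5],[6,0,0,0,0.5],[6.6,0,0,0,0.5],[7.2,0,0,0,0.5],[7.8,0,0,0,0.5],[8,0,0,0,0.5],[8,0,0,0,0.5]]]'

```text
t: 52.72
tcp_pos: [0.6241, 0.0741, 0.1102]
orientation: [-3.142, -0.001, 1.643]
wrist_force: [0.8, -1.1, -0.1]
width: 0.503
```

Call:
servo_tool --moves '[[[0.3,0,0,0,0.5],[0.6,0,0,0,0.5],[0.8,0,0,0,0.5],[0.8,0,0,0,0.5]]]'

```text
t: 53.22
tcp_pos: [0.6236, 0.0819, 0.1103]
orientation: [3.142, -0.0, 1.643]
wrist_force: [-0.1, -1.2, 0.3]
width: 0.499
```

Call:
servo_tool --moves '[[[0.2,0,0,0,0.5],[0.4,0,0,0,0.5],[0.5,0,0,0,0.5],[0.5,0,0,0,0.5]]]'

```text
t: 53.72
tcp_pos: [0.6233, 0.0838, 0.1103]
orientation: [-3.141, 0.004, 1.642]
wrist_force: [-0.9, -21.9, 1.1]
width: 0.502
```

Call:
servo_tool --moves '[[[-0.6,0,0,0,0.5],[-3,0,0,0,0.5],[-4,0,-5,0,0.5],[-4,0,-10,0,0.5],[-4,0,-14,0,0.3],[-4,0,-14,0,0]]]'

```text
t: 54.48
tcp_pos: [0.627, 0.0472, 0.2537]
orientation: [3.136, -0.0, 1.644]
wrist_force: [0.5, -0.6, -0.3]
width: 0.674
```

```bash
python3 - <<'E'
from mv import *
a=w(P,(-.145,-.077,.24));b=w(P,(-.145,-.077,.112))
go((*a,.0725),(*b,.0725))
crop(robot.read_camera('side'),230,160,400,320,3.7,'pics/s17.png')
E
```

```text
t 54.48 tcp [0.627  0.0472 0.2537] yaw 1.6436 rp [ 3.1358 -0.0004] w 0.674 F [ 0.4837 -0.6002 -0.2692]
[11.01 -9.53  1.37 90.02] rows>= 2.3402164556450815 8.412678232223536
[11.01 -9.53 14.17 90.02] rows>= 3.2513944941486677 8.412678232223536
```

View pics/s17.png

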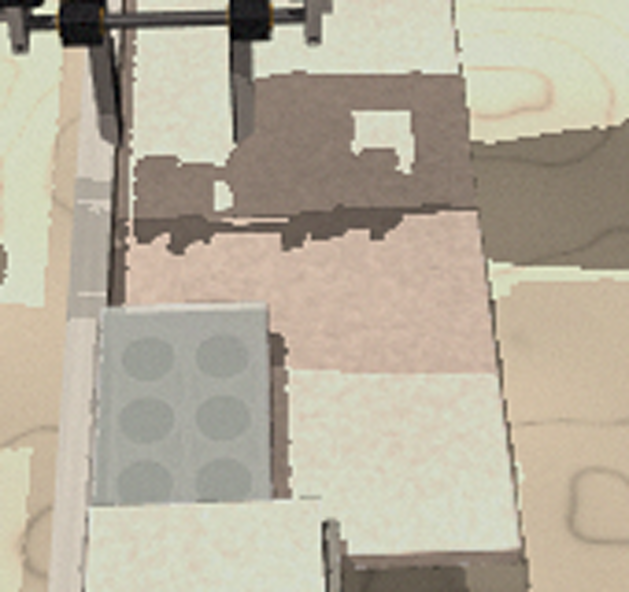

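Call:
servo_tool --moves '[[[1,-1,0,10,0],[3,-2,0,20,0],[5,-4,0,30,0],[7,-6,0,40,0],[9,-8,0,50,0],[11,-9.5,0,60,0],[11,-9.5,0,70,0],[11,-9.5,0,80,0],[11,-9.5,0,90,0],[11,-9.5,0,90,0],[11,-9.5,5,90,0],[11,-9.5,10,90,0],[11,-9.5,14,90,0],[11,-9.5,14,90,0],[11,-9.5,14,90,0]]]'

```text
t: 56.4
tcp_pos: [0.524, 0.1497, 0.1117]
orientation: [-3.141, -0.002, 0.074]
wrist_force: [0.5, 0.1, 0.8]
width: 1.002
```

```bash
python3 - <<'E'
from mv import *
go();print(inv(robot.sense()['tcp_pos']))
crop(robot.read_camera('side'),230,160,400,320,3.7,'pics/s18.png')
E
```

```text
t 56.4 tcp [0.524  0.1497 0.1117] yaw 0.0742 rp [-3.1413 -0.0015] w 1.002 F [0.4762 0.1042 0.8425]
[-0.1449 -0.0774]
```

View pics/s18.png

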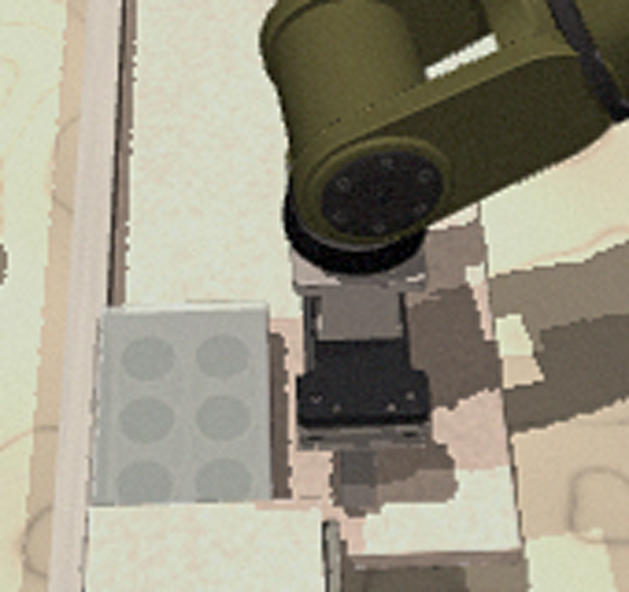

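Press gently toward the wall: 3.8 cm to contact.

Call:
servo_tool --moves '[[[0.8,0,0,0,0],[1.6,0,0,0,0],[2.4,0,0,0,0],[3,0,0,0,0],[3.4,0,0,0,0],[3.6,0,0,0,0],[3.8,0,0,0,0],[3.9,0,0,0,0],[3.9,0,0,0,0]]]'

```text
t: 57.58
tcp_pos: [0.5619, 0.1523, 0.1102]
orientation: [3.141, 0.001, 0.072]
wrist_force: [-3.6, -1.9, 2.2]
width: 1.002
```

Call:
servo_tool --moves '[[[0.1,0,0,0,0],[0.2,0,0,0,0],[0.2,0,0,0,0]]]'

```text
t: 57.95
tcp_pos: [0.5618, 0.1523, 0.1103]
orientation: [3.141, 0.006, 0.072]
wrist_force: [-26.2, -4.4, 12.9]
width: 1.0
```

Call:
servo_tool --moves '[[[-1,0,0,0,0],[-4,0,0,0,0],[-5,0,-5,0,0],[-6,0,-11,0,0],[-10,3,-15,0,0],[-15,7,-15,0,0],[-20,12,-15,0,0],[-20,18,-15,0,0],[-20,20,-15,0,0],[-20,20,-15,0,0]]]'

```text
t: 59.2
tcp_pos: [0.3791, -0.0625, 0.2603]
orientation: [3.141, -0.001, 0.069]
wrist_force: [0.2, 1.1, 0.1]
width: 1.0
```

```bash
python3 - <<'E'
from dab import *
go()
im={n:robot.read_camera(n) for n in C}
crop(im['side'],230,80,390,400,1.85,'pics/s19.png')
b=np.clip(im['top'][140:250,160:480]*1.6,0,255).astype(np.uint8)
crop(b,0,0,320,110,2.5,'pics/t19.png')
crop(b,60,0,160,90,7,'pics/t19d.png')
for n in C:
    for q in('tong','spoon','scoop','tumbler','bowl','salt_pig'):
        for r in robot.spot_in(n,q)[:1]: print(n,q,r)
E
```

```text
t 59.2 tcp [ 0.3791 -0.0625  0.2603] yaw 0.0694 rp [ 3.1413 -0.0008] w 1.0 F [0.2445 1.1168 0.1246]
side tong {'location': [321.7, 353.2], 'conf': 0.41}
side scoop {'location': [290.8, 100.7], 'conf': 0.67}
side tumbler {'location': [272.3, 347.9], 'conf': 0.81}
side bowl {'location': [323.8, 102.4], 'conf': 0.96}
side salt_pig {'location': [287.0, 99.0], 'conf': 0.55}
top tumbler {'location': [188.2, 174.8], 'conf': 0.94}
top bowl {'location': [456.4, 207.1], 'conf': 0.55}
top salt_pig {'location': [458.9, 205.2], 'conf': 0.71}
```

View pics/s19.png

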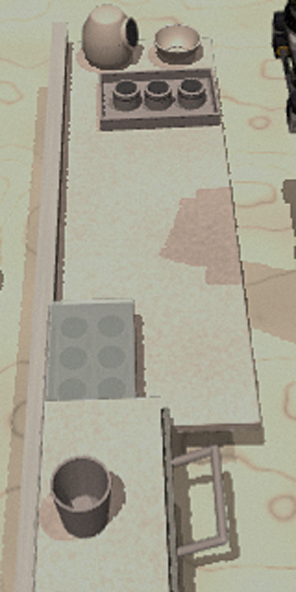

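View pics/t19.png

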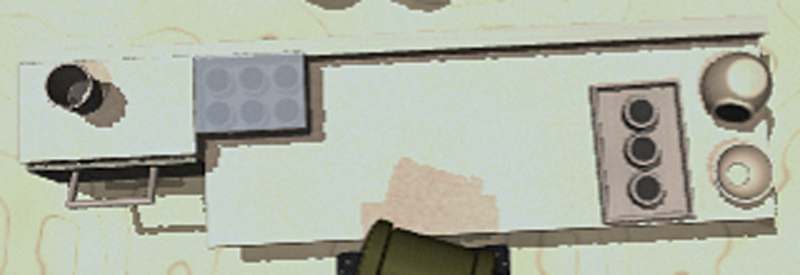

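View pics/t19d.png

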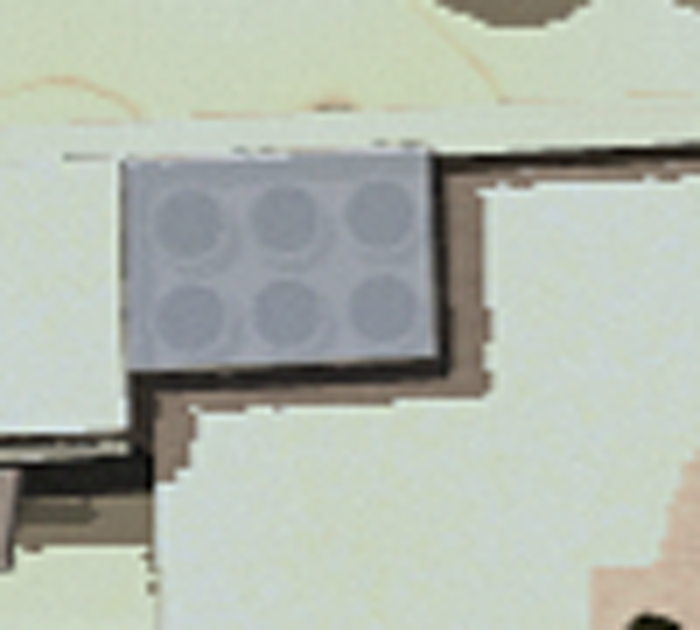

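```bash
python3 -c "
from bench import robot
print(robot.hand_in())"
```

```text
the job is handed in; nothing more can be done
None
```

The shelf is set to rights and the job is handed in, at about 60 s of the 210 s allowed.

**What I did, in order**
- **Bin:** I tilted it out by the handle, dropped in the spoon and the tong (there was no scoop), and shut it. I pressed it until it stopped hard, at about 53 N.
- **Tins:** I stood all three upright in a row in the tray.
- **Dabba:** I pushed it against the wall, then along to the cabinet, then gently against the wall again. Each push ended in firm contact, at 22 to 29 N.

**What the last checks showed**
- Both utensils were seen lying in the bin before I shut it. The shut handle looks the same as in the first picture.
- The tins stand upright inside the tray.
- The dabba is square, with no gap visible at the wall or the cabinet.
- The salt pig, tumbler and bowl look unmoved, and the gripper is clear of everything.

**Disagreements**
- **Cameras:** the two cameras differed by about 5 to 10 mm along the shelf, so I went by contact force for the final dabba position.
- **Detector:** its final "tong" and "scoop" reports, and one "salt_pig" location that fell on the bowl, did not match the pictures. The tong one was the bin handle and the scoop one was the salt pig. I took all three as false.

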